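Restock the play shop

TASK

Restock the play shop: pull the bulk bin's front out to its stop, pour the wooden plums from the trug into the tilted opening, push the bin fully shut and leave the empty trug standing upright on the shelf top. Stack all the tins, however many there are, as a pyramid lying squarely and centred in the tin rack: a row of three between its ends, then each further tin in a gap of the layer below. Leave the jar and the teether ring where they are.

Things in the scene. Friction and masses are not known exactly. Their poses are not given: they have to be found in the camera images.
- bin (a joint): hinge of the tilt-out bin: 0 = shut, grows as the front tips out towards the robot's side, stop at 0.55 rad; a friction hinge (about 0.5 N m) that stays where it is left
- bin_handle (a point): middle of the bin front's round handle bar: 12 mm thick, 100 mm clear length between its two stand-offs, level, parallel to the front and 48 mm clear of it. Shut, it is 172 mm above the shelf top, 66 mm before and 158 mm above the hinge line; it turns with the bin. The front is 12 mm thick and ends 14 mm above the bar; the unit's top is 34 mm above the bar when shut
- bin_hinge (a point): point on the bin's hinge line at the foot of its front, midway along it, 14 mm above the shelf top; its axes turn with the bin: when shut x points level into the unit, y along the hinge line to the left seen from the robot, z up
- bin_in (a point): middle of the bin's inner floor, axes as the bin's own (x into the unit, z up when shut). The bin is a plywood box fixed behind the front, inside 130 mm deep (x) and 188 mm wide (y), back wall 120 mm high; when tipped out its floor slopes down towards the front
- mouth (a point): fixed point in the middle of the opening when the bin is tipped to its stop: 185 mm above the shelf top and 45 mm in front of the unit's front face. The opening is then 188 mm wide and about 85 mm from the tipped front's upper edge (about 160 mm high there) back to the front edge of the unit's top (206 mm high). x points into the unit, level
- unit_top (a point): front edge of the wooden shop unit's top, midway over the bin, 206 mm above the shelf top. The unit does not move, is 182 mm deep and reaches 125 mm to the left of this point and 300 mm to the right (seen from the robot); in its right part a small door stands ajar, up to 70 mm before the front
- trug_grip (a point): centre of the trug's fixed cross bar handle (14 mm thick along the trug's x, 16 mm high, 92 mm long along y), 100 mm above the trug's flat underside. The trug is a small open wooden tray 100 x 92 mm with 36 to 48 mm walls, 220 g empty, that holds the plums; its x axis points to its back wall, its pouring front is at -x
- trug_lip (a point): middle of the trug's pouring lip: 85 mm before the bar (-x) and 74 mm lower; the floor rises to this lip in a ramp of 35 degrees, so plums roll out once the trug is tipped well past 35 degrees front down
- rack_mid (a point): middle of the tin rack (does not move), at the height of its two bars' upper faces, 14 mm above the shelf top. Tins lie along its x axis, side by side along y, on two 12 mm bars at x = +-17 mm (46 mm overall, so that tins stick out 7 mm at both ends), between upright ends 126 mm apart (y) and 52 mm high; axes of tins rest 20 mm (first row), 54 mm (second) and 88 mm (top) above this point
- tin1_center (a point): may be absent: one of four to six tins, starting on the shelf top: a play tin, a closed straight cylinder 40 mm in diameter and 60 mm long, 60 g, lying on its side; the point is its centre and its x axis is the tin's axis (either way round)
- tin2_center (a point): may be absent: one of four to six tins, starting on the shelf top: a play tin, a closed straight cylinder 40 mm in diameter and 60 mm long, 60 g, lying on its side; the point is its centre and its x axis is the tin's axis (either way round)
- tin3_center (a point): may be absent: one of four to six tins, starting on the shelf top: a play tin, a closed straight cylinder 40 mm in diameter and 60 mm long, 60 g, lying on its side; the point is its centre and its x axis is the tin's axis (either way round)
- tin4_center (a point): may be absent: one of four to six tins, starting on the shelf top: a play tin, a closed straight cylinder 40 mm in diameter and 60 mm long, 60 g, lying on its side; the point is its centre and its x axis is the tin's axis (either way round)
- tin5_center (a point): may be absent: one of four to six tins, starting on the shelf top: a play tin, a closed straight cylinder 40 mm in diameter and 60 mm long, 60 g, lying on its side; the point is its centre and its x axis is the tin's axis (either way round)
- tin6_center (a point): may be absent: one of four to six tins, starting on the shelf top: a play tin, a closed straight cylinder 40 mm in diameter and 60 mm long, 60 g, lying on its side; the point is its centre and its x axis is the tin's axis (either way round)
- plum1_center (a point): may be absent: centre of a wooden plum, a 26 mm ball of 12 g; starts in the trug
- plum2_center (a point): may be absent: centre of a wooden plum, a 26 mm ball of 12 g; starts in the trug
- plum3_center (a point): may be absent: centre of a wooden plum, a 26 mm ball of 12 g; starts in the trug
- plum4_center (a point): may be absent: centre of a wooden plum, a 26 mm ball of 12 g; starts in the trug
- plum5_center (a point): may be absent: centre of a wooden plum, a 26 mm ball of 12 g; starts in the trug
- plum6_center (a point): may be absent: centre of a wooden plum, a 26 mm ball of 12 g; starts in the trug
- jar_mid (a point): bystander: glass jar of beads with a metal clamp lid, 90 mm wide and 130 mm high, origin 60 mm up
- teether_mid (a point): bystander: grey teether ring 72 mm across, 13 mm high, lying flat on top of the shop unit
Things that resemble listed ones, but are neither listed nor needed, are in the scene too. Leave any red look-alike of the part that bears tin4_center alone.

How it is judged:
On the way, in this order (a step that is already met when the one before it is completed fails the run):
1. the bin front is pulled out to its stop (value of joint bin above 0.5 rad), for 0.2 s.
2. the trug is tipped over the open bin (value of joint bin above 0.45 rad and angle between trug_grip's own z axis and vertical above 0.35 rad and horizontal distance between trug_lip and mouth below 0.11 m).
3. all the plums are in the open bin (value of joint bin above 0.45 rad and x of plum1_center in the frame of bin_in between -0.068 and 0.065 m and y of plum1_center in the frame of bin_in between -0.1 and 0.1 m and z of plum1_center in the frame of bin_in between 0 and 0.13 m and x of plum2_center in the frame of bin_in between -0.068 and 0.065 m and y of plum2_center in the frame of bin_in between -0.1 and 0.1 m and z of plum2_center in the frame of bin_in between 0 and 0.13 m and x of plum3_center in the frame of bin_in between -0.068 and 0.065 m and y of plum3_center in the frame of bin_in between -0.1 and 0.1 m and z of plum3_center in the frame of bin_in between 0 and 0.13 m and x of plum4_center in the frame of bin_in between -0.068 and 0.065 m and y of plum4_center in the frame of bin_in between -0.1 and 0.1 m and z of plum4_center in the frame of bin_in between 0 and 0.13 m and x of plum5_center in the frame of bin_in between -0.068 and 0.065 m and y of plum5_center in the frame of bin_in between -0.1 and 0.1 m and z of plum5_center in the frame of bin_in between 0 and 0.13 m and x of plum6_center in the frame of bin_in between -0.068 and 0.065 m and y of plum6_center in the frame of bin_in between -0.1 and 0.1 m and z of plum6_center in the frame of bin_in between 0 and 0.13 m), for 0.2 s.
4. the bin is pushed shut (value of joint bin below 0.04 rad), for 0.2 s.
At the end, for the whole second after the job is handed in: Bin shut (0.04 rad) with every plum inside; trug upright on the shelf top (0.1 rad); every tin at rest in the rack, in the bottom row or saddled in a gap of the layer below (height within about 6 mm), centred lengthwise within 14 mm, in line within 0.17 rad (value of joint bin below 0.04 rad and x of plum1_center in the frame of bin_in between -0.068 and 0.065 m and y of plum1_center in the frame of bin_in between -0.1 and 0.1 m and z of plum1_center in the frame of bin_in between 0 and 0.13 m and x of plum2_center in the frame of bin_in between -0.068 and 0.065 m and y of plum2_center in the frame of bin_in between -0.1 and 0.1 m and z of plum2_center in the frame of bin_in between 0 and 0.13 m and x of plum3_center in the frame of bin_in between -0.068 and 0.065 m and y of plum3_center in the frame of bin_in between -0.1 and 0.1 m and z of plum3_center in the frame of bin_in between 0 and 0.13 m and x of plum4_center in the frame of bin_in between -0.068 and 0.065 m and y of plum4_center in the frame of bin_in between -0.1 and 0.1 m and z of plum4_center in the frame of bin_in between 0 and 0.13 m and x of plum5_center in the frame of bin_in between -0.068 and 0.065 m and y of plum5_center in the frame of bin_in between -0.1 and 0.1 m and z of plum5_center in the frame of bin_in between 0 and 0.13 m and x of plum6_center in the frame of bin_in between -0.068 and 0.065 m and y of plum6_center in the frame of bin_in between -0.1 and 0.1 m and z of plum6_center in the frame of bin_in between 0 and 0.13 m and angle between trug_grip's own z axis and vertical below 0.1 rad and height (world z) of trug_grip between 0.094 and 0.106 m and ((z of tin1_center in the frame of rack_mid between 0.015 and 0.026 m and y of tin1_center in the frame of rack_mid between -0.05 and 0.05 m) or (z of tin1_center in the frame of rack_mid between 0.047 and 0.06 m and y of tin1_center in the frame of rack_mid between -0.032 and 0.032 m) or (z of tin1_center in the frame of rack_mid between 0.08 and 0.095 m and y of tin1_center in the frame of rack_mid between -0.014 and 0.014 m)) and x of tin1_center in the frame of rack_mid between -0.014 and 0.014 m and angle between the x axis of each of tin1_center, tin2_center, tin3_center, tin4_center, tin5_center, tin6_center and the x axis of rack_mid, either way round below 0.17 rad and ((z of tin2_center in the frame of rack_mid between 0.015 and 0.026 m and y of tin2_center in the frame of rack_mid between -0.05 and 0.05 m) or (z of tin2_center in the frame of rack_mid between 0.047 and 0.06 m and y of tin2_center in the frame of rack_mid between -0.032 and 0.032 m) or (z of tin2_center in the frame of rack_mid between 0.08 and 0.095 m and y of tin2_center in the frame of rack_mid between -0.014 and 0.014 m)) and x of tin2_center in the frame of rack_mid between -0.014 and 0.014 m and ((z of tin3_center in the frame of rack_mid between 0.015 and 0.026 m and y of tin3_center in the frame of rack_mid between -0.05 and 0.05 m) or (z of tin3_center in the frame of rack_mid between 0.047 and 0.06 m and y of tin3_center in the frame of rack_mid between -0.032 and 0.032 m) or (z of tin3_center in the frame of rack_mid between 0.08 and 0.095 m and y of tin3_center in the frame of rack_mid between -0.014 and 0.014 m)) and x of tin3_center in the frame of rack_mid between -0.014 and 0.014 m and ((z of tin4_center in the frame of rack_mid between 0.015 and 0.026 m and y of tin4_center in the frame of rack_mid between -0.05 and 0.05 m) or (z of tin4_center in the frame of rack_mid between 0.047 and 0.06 m and y of tin4_center in the frame of rack_mid between -0.032 and 0.032 m) or (z of tin4_center in the frame of rack_mid between 0.08 and 0.095 m and y of tin4_center in the frame of rack_mid between -0.014 and 0.014 m)) and x of tin4_center in the frame of rack_mid between -0.014 and 0.014 m and ((z of tin5_center in the frame of rack_mid between 0.015 and 0.026 m and y of tin5_center in the frame of rack_mid between -0.05 and 0.05 m) or (z of tin5_center in the frame of rack_mid between 0.047 and 0.06 m and y of tin5_center in the frame of rack_mid between -0.032 and 0.032 m) or (z of tin5_center in the frame of rack_mid between 0.08 and 0.095 m and y of tin5_center in the frame of rack_mid between -0.014 and 0.014 m)) and x of tin5_center in the frame of rack_mid between -0.014 and 0.014 m and ((z of tin6_center in the frame of rack_mid between 0.015 and 0.026 m and y of tin6_center in the frame of rack_mid between -0.05 and 0.05 m) or (z of tin6_center in the frame of rack_mid between 0.047 and 0.06 m and y of tin6_center in the frame of rack_mid between -0.032 and 0.032 m) or (z of tin6_center in the frame of rack_mid between 0.08 and 0.095 m and y of tin6_center in the frame of rack_mid between -0.014 and 0.014 m)) and x of tin6_center in the frame of rack_mid between -0.014 and 0.014 m); the robot touches nothing.
It fails at once if the jar is moved more than 30 mm (distance of jar_mid from where it was at the start of the episode above 0.03 m).
It fails at once if the teether is moved more than 30 mm (distance of teether_mid from where it was at the start of the episode above 0.03 m).
Of tin1, tin2, tin3, tin4, tin5, tin6 only 4 to 6 are there at a start; the rules pass over those that are not, and their reading is None.
Of plum1, plum2, plum3, plum4, plum5, plum6 only 4 to 6 are there at a start; the rules pass over those that are not, and their reading is None.
At some moment in a run one of tin1, tin2, tin3, tin4, tin5, tin6 may be knocked a few centimetres aside while the robot is not near it.
It also fails if it takes over 210 s, if anything falls off the work surface, if the arm or the gripper's body presses on something with over 40 N, if the wrist force passes 120 N, or if a joint passes its speed limit or range.

ROBOT

A 6-joint arm with a two-finger parallel gripper is mounted at the origin on the work surface. World frame = base frame: x ahead of the robot, y to its left, z up, the work surface at z = 0. Lengths are in m, angles in rad, forces in N, time in s.
With the tool pointing down it reaches from about 0.3 to 0.775 m from the base axis. Payload 14.6 kg.
Tool frame: the origin (TCP) lies midway between the tips of the shut fingers; the grasp point (between the pads) lies 19 mm behind it; z points along the fingers, y is the line along which they close (so a half turn about z gives the same grasp; the last joint's range is limited). The gripper opens to 94 mm and grips with 3 to 60 N. Pads are 16 mm wide; open, the fingers measure 119 mm over their backs; the gripper's body (75 mm by 177 mm) begins 78 mm behind the grasp point.
Start: joints at [-1.221, 0.3, 1.521, -0, 1.321, -0.067], TCP at [0.223, -0.503, 0.205] pointing down, gripper open.
Joint ranges: [-3.03, 3.03], [-0.79, 2.21], [0.23, 2.52], [-1.04, 4.18], [0, 3.07], [-2.55, 2.55]. Speed limits (rad/s): [2.22, 2.22, 2.57, 3.14, 3.14, 3.14].

INTERFACE

Orientations are given as [roll, pitch, yaw] about the fixed x, y, z axes, in that order (R = Rz(yaw) Ry(pitch) Rx(roll)).
In Python, from station import ctrl gives the robot as it stands. The module is installed in compiled form; this text tells all that it offers.
- The arm moves only by the tool servo_tool, never from a script. Its argument "plan" is a list of rows, each a list of 7 numbers: the opening in per cent of the stroke, from 0 (shut) to 100 (fully open), then the shift along the tool's x, y, z in m, then the turn, a rotation vector about the tool's x, y, z in rad. A call has exactly 8 rows; each row shifts and turns the commanded pose from where the row before left it, along the tool's axes as they then stand; what a row does not reach is not made up. A row lasts 1/8 s, in which the tool goes at most 62.5 mm and 10.7 degrees, less where a joint would pass 70% of its speed; a pose out of reach is approached as far as the arm can. A call with a gripper value outside its range is refused whole. The fingers move at their own pace and stop on an object; "force" is the grip in N (left out, the last holds). Time passes only in rows, so rows that do not move let the fingers close, or fill a call up. It gives the time, the measured TCP pose, the force, the opening and the grip force at its end, in the units of the state.
- ctrl.get_obs(): the state, without advancing time (a new reading comes with each control period).
- ctrl.camera(name): name is "side" or "top" or "wrist"; returns a dict with "pixels" (480x640x3 uint8, red, green, blue), "z_map" (480x640 float32, m along the optical axis (not along the pixel's ray), 0 where there is no reading), "mtx" (3x3 intrinsics, pixels), "pose" (4x4, takes a point from camera to world coordinates). Camera axes: x right, y up, looking along -z (the intrinsics and any distortion apply to the point x, -y, -z); pixel columns grow to the right and rows downward; lengths in m; the calibration is good to about 2 mm. A picture is of the moment at which its call begins.
- ctrl.hand_in(): hands the job in; it is judged then, once.
The state is a dict: "time_s": time; "qpos": joint angles; "joint_vel": joint speeds; "tau": joint torques, N m; "ee_pos": TCP position; "eef_rot": TCP orientation; "force": force on the tool from outside, world axes, zero at the start; "moment": the same for the moment, N m; "grip_width": finger opening in m; "grip_force": force on a finger pad.
Only numpy, scipy, OpenCV 4.12 (cv2) and the standard library are available. Lean on these libraries where they do the work, as an engineer would, in place of code of your own. Each camera call takes 0.05 s, during which the arm holds its last target. There are 200 camera calls.

## Working session

There is one attempt and no reset: what is moved stays moved. The work goes in short steps, Python scripts to look and compute and a tool call to move; the robot and the scene stay as the last step left them, time stands still between calls to the robot, and variables do not carry over. Pictures are saved under pics/ and viewed, at most 14 in all, crops included, and the job is handed in when it is done.

Besides the shell and the picture viewer there is one more tool, called after "Call:" as name(argument=value, ...) on one line, values as JSON. servo_tool: Moves the arm, as the interface text tells. Its arguments: {"type":"object","properties":{"plan":{"type":"array","items":{"type":"array","items":{"type":"number"}}},"force":{"type":"number"}},"required":["plan"]}

```bash
mkdir -p pics; ls
cat > h.py <<'E'
from station import ctrl
import numpy as np, cv2
from scipy.spatial.transform import Rotation as R
def shot(n,f=None):
    c=ctrl.camera(n)
    np.savez('%s.npz'%(f or n),**c)
    if f: cv2.imwrite('pics/%s.png'%f,c['pixels'][:,:,::-1])
    return c
def load(f): return dict(np.load('%s.npz'%f))
def cloud(c):
    z=c['z_map'];v,u=np.mgrid[:480,:640];K=c['mtx']
    p=np.stack([(u-K[0,2])/K[0,0]*z,-(v-K[1,2])/K[1,1]*z,-z],-1)
    P=p@c['pose'][:3,:3].T+c['pose'][:3,3];P[z==0]=np.nan
    return P
E
python3 - <<'E'
from h import *
np.set_printoptions(precision=3,suppress=True)
for n in('top','side'):
    c=shot(n,n+'0');print(n,c['mtx'].tolist(),c['pose'].tolist())
    print(np.nanmean(c['z_map']>0))
print(ctrl.get_obs())
E
```

```text
pics
top [[576.7699022653594, 0.0, 321.36683504028764], [0.0, 576.7699022653594, 236.64491134723778], [0.0, 0.0, 1.0]] [[-0.002631469556031075, 0.9897681196467707, -0.14266094314447703, 0.3775080393242779], [-0.9996469679355314, -0.006375466211802776, -0.025793272919132717, -0.04738897884596739], [-0.026438889259467486, 0.14254270504476263, 0.9894354766093884, 1.314548229505648], [0.0, 0.0, 0.0, 1.0]]
0.99583984375
side [[464.6251035792044, 0.0, 325.2910668193571], [0.0, 464.6251035792044, 238.85077279770613], [0.0, 0.0, 1.0]] [[0.9080484888754031, 0.3076360465621048, -0.2842674879523427, 0.25543051726880983], [-0.41859773997352284, 0.6422491971909167, -0.642099603485847, -0.6323777682205355], [-0.01496241759061037, 0.7020513026576204, 0.7119691668159391, 0.8245722465481309], [0.0, 0.0, 0.0, 1.0]]
0.9958821614583333
{'time_s': 0.1, 'qpos': array([-1.221,  0.3  ,  1.522,  0.   ,  1.321, -0.067]), 'joint_vel': array([-0.   , -0.   , -0.003, -0.   ,  0.   ,  0.001]), 'tau': array([  0.002, -53.264, -35.328,   0.071,   0.024,  -0.   ]), 'ee_pos': array([ 0.223, -0.503,  0.205]), 'eef_rot': array([-3.141, -0.   ,  0.417]), 'force': array([ 0.208, -0.186,  0.047]), 'moment': array([-0.017,  0.009,  0.027]), 'grip_force': 0.0, 'grip_width': 0.09379246344934417}
```

View pics/top0.png

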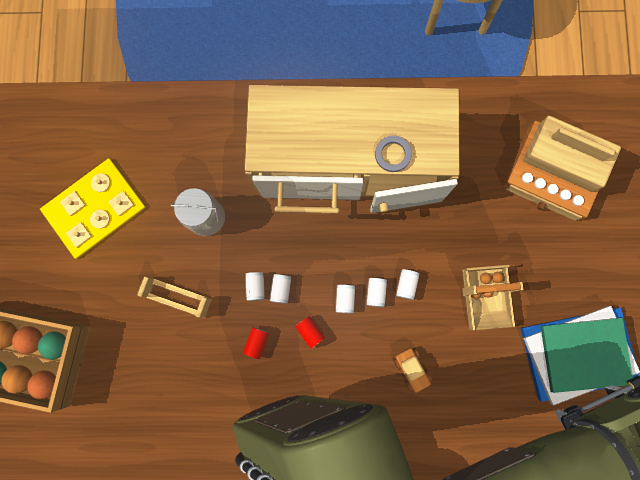

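View pics/side0.png

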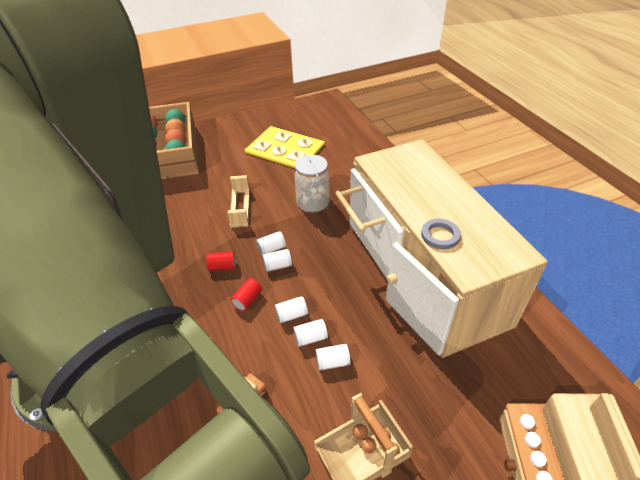

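The top view shows five white tins at (255,286), (281,288), (346,298), (377,292) and (408,284), and two red look-alikes at (257,342) and (310,332), which I leave alone. The rack is at (174,297), the trug at (491,290) with its lip towards the robot, and the bin handle at (308,209). The jar is at (198,212) and the ring at (394,153). Both views agree.

```bash
cat >> h.py <<'E'
def tins(c,lo=0.028,hi=0.05):
    P=cloud(c);hsv=cv2.cvtColor(c['pixels'],cv2.COLOR_RGB2HSV)
    m=((hsv[...,1]<50)&(hsv[...,2]>120)&(P[...,2]>0.008)&(P[...,2]<0.13)&(P[...,0]<0.47)).astype(np.uint8)
    n,l,s,ce=cv2.connectedComponentsWithStats(m)
    out=[]
    for i in range(1,n):
        if s[i,4]<120: continue
        q=P[l==i];q=q[np.isfinite(q[:,0])]
        top=np.percentile(q[:,2],97)
        t=q[q[:,2]>top-0.012]
        (cx,cy),(w,h),a=cv2.minAreaRect((t[:,:2]*1000).astype(np.float32))
        if w<h: w,h,a=h,w,a+90
        out.append((ce[i].round(),round(cx/1000,4),round(cy/1000,4),round(top,4),round(w),round(h),round((a+90)%180-90,1)))
    return out
E
python3 - <<'E'
from h import *
np.set_printoptions(precision=4,suppress=True)
c=load('top0');P=cloud(c)
for t in tins(c):print(t)
def reg(u0,u1,v0,v1,z0,z1):
    q=P[v0:v1,u0:u1].reshape(-1,3);return q[(q[:,2]>z0)&(q[:,2]<z1)]
q=reg(130,218,268,325,.052,.08);print('rack ends n',len(q),np.percentile(q[:,2],[5,50,95]))
a=q[q[:,1]>np.median(q[:,1])+0];km=cv2.kmeans(q[:,:2].astype(np.float32),2,None,(3,50,1e-6),5,0)
for k in range(2):
    e=q[km[1][:,0]==k];print(len(e),e.mean(0),cv2.minAreaRect((e[:,:2]*1000).astype(np.float32)))
q=reg(130,218,268,325,.006,.08);print('rack all',cv2.minAreaRect((q[:,:2]*1000).astype(np.float32)))
q=reg(440,560,250,345,.09,.125);print('bar',len(q),q.mean(0),np.percentile(q[:,2],[5,50,95]),cv2.minAreaRect((q[:,:2]*1000).astype(np.float32)))
q=reg(440,560,250,345,.02,.06);print('trug',len(q),cv2.minAreaRect((q[:,:2]*1000).astype(np.float32)))
q=reg(270,345,195,220,.15,.2);print('handle',len(q),np.median(q,0),q.min(0),q.max(0),cv2.minAreaRect((q[:,:2]*1000).astype(np.float32)))
q=reg(240,470,80,180,.195,.215);print('unit',cv2.minAreaRect((q[:,:2]*1000).astype(np.float32)),np.median(q[:,2]))
q=reg(250,365,170,205,.15,.2);print('front',cv2.minAreaRect((q[:,:2]*1000).astype(np.float32)))
q=reg(165,235,180,240,.1,.16);print('jar',np.median(q,0))
E
```

```text
(array([254., 288.]), 0.4466, 0.1365, np.float64(0.0418), 47, 36, 0.9)
(array([280., 290.]), 0.4446, 0.0787, np.float64(0.0417), 54, 37, -7.6)
(array([376., 292.]), 0.4388, -0.1369, np.float64(0.0426), 61, 36, -5.8)
(array([407., 287.]), 0.4497, -0.2029, np.float64(0.042), 47, 36, -14.9)
(array([345., 298.]), 0.4239, -0.0659, np.float64(0.0421), 59, 35, -0.6)
(array([596., 316.]), 0.3862, -0.5951, np.float64(0.048), 108, 25, -83.2)
(array([547., 368.]), 0.2836, -0.5242, np.float64(0.0398), 151, 95, 20.3)
(array([633., 363.]), 0.2908, -0.6726, np.float64(0.0508), 54, 17, 10.2)
rack ends n 47 [0.0521 0.053  0.0555]
25 [0.4551 0.378  0.0535] ((452.89898681640625, 378.15826416015625), (8.803473472595215, 40.770416259765625), 73.9930191040039)
22 [0.4061 0.2497 0.053 ] ((406.4396057128906, 250.2649688720703), (10.999327659606934, 40.87489318847656), 70.63419342041016)
rack all ((433.0111083984375, 322.22894287109375), (110.50408935546875, 196.94869995117188), 5.634153366088867)
bar 367 [ 0.4429 -0.3804  0.1058] [0.1006 0.1062 0.1102] ((443.12652587890625, -381.40948486328125), (17.02589988708496, 102.73190307617188), 3.9231300354003906)
trug 1673 ((412.8753356933594, -428.4014587402344), (225.9049530029297, 154.18295288085938), 74.24407958984375)
handle 495 [0.5998 0.0094 0.1747] [ 0.5913 -0.0533  0.166 ] [0.628  0.0759 0.1826] ((610.3519287109375, 10.995174407958984), (129.15557861328125, 35.86336898803711), 88.80208587646484)
unit ((754.8578491210938, -80.76164245605469), (426.1784362792969, 183.59130859375), 88.51457214355469) 0.20480684996695586
front ((641.6569213867188, 13.338638305664062), (235.57688903808594, 71.29367065429688), 87.71311950683594)
jar [0.6135 0.2535 0.1235]
```

Call:
servo_tool(plan=[[100,0,0,-0.012,0,0,-0.1414],[100,0,0,-0.012,0,0,-0.1414],[100,0,0,-0.012,0,0,-0.1414],[100,0,0,-0.012,0,0,-0.1414],[100,0,0,-0.012,0,0,-0.1414],[100,0,0,-0.012,0,0,-0.1414],[100,0,0,-0.012,0,0,-0.1414],[100,0,0,-0.012,0,0,-0.1414]], force=30)

```text
time_s: 1.1
ee_pos: [0.2226, -0.5028, 0.3015]
eef_rot: [-3.141, -0.001, 1.553]
force: [-0.5, -0.2, -0.3]
grip_width: 0.0938
grip_force: 0.0
```

Call:
servo_tool(plan=[[100,0.03,0.02,0,0,0,0],[100,0.05,0.035,0,0,0,0],[100,0.05,0.035,0,0,0,0],[100,0.05,0.035,0,0,0,0],[100,0.05,0.035,0,0,0,0],[100,0.05,0.035,0,0,0,0],[100,0.05,0.035,0,0,0,0],[100,0.05,0.035,0,0,0,0]])

```text
time_s: 2.1
ee_pos: [0.4971, -0.1272, 0.3013]
eef_rot: [-3.141, 0.0, 1.548]
force: [1.2, -0.9, -0.5]
grip_width: 0.0941
grip_force: 0.0
```

Call:
servo_tool(plan=[[100,0.05,0.035,0,0,0,0],[100,0.05,0.035,0,0,0,0],[100,0.035,0.015,0,0,0,0],[100,0.007,0,0,0,0,0],[100,0,0,0,0,0,0],[100,0,0,0,0,0,0],[100,0,0,0,0,0,0],[100,0,0,0,0,0,0]])

```text
time_s: 3.1
ee_pos: [0.5844, 0.0104, 0.3016]
eef_rot: [3.141, 0.0, 1.547]
force: [0.2, 0.4, -0.2]
grip_width: 0.0939
grip_force: 0.0
```

Run:
```python
from h import *
np.set_printoptions(precision=4,suppress=True)
o=ctrl.get_obs();print(o['time_s'],o['ee_pos'],o['eef_rot'],o['qpos'])
c=shot('wrist','w1');P=cloud(c)
print(c['pose'][:3,3])
s=load('side0');Q=cloud(s)
q=Q[165:240,325:405].reshape(-1,3);q=q[(q[:,2]>.15)&(q[:,2]<.19)&(q[:,0]<.62)];print('handle side',len(q),np.median(q,0),cv2.minAreaRect((q[:,:2]*1000).astype(np.float32)))
q=P.reshape(-1,3);q=q[(q[:,2]>.16)&(q[:,2]<.19)&(q[:,0]>.55)&(q[:,0]<.615)&(abs(q[:,1])<.1)];print('handle wrist',len(q),q.mean(0),q.max(0),cv2.minAreaRect((q[:,:2]*1000).astype(np.float32)))
```

```text
3.1 [0.5844 0.0104 0.3016] [3.1414 0.     1.5472] [-0.0449  0.3282  1.2642 -0.      1.549  -0.0213]
[0.5867 0.0829 0.4807]
handle side 341 [0.5972 0.0022 0.1757] ((604.8092041015625, 12.371906280517578), (29.658742904663086, 131.71359252929688), 0.15935952961444855)
handle wrist 2224 [0.5987 0.0148 0.1759] [0.615  0.0767 0.1793] ((603.4117431640625, 11.6226806640625), (130.0131378173828, 24.969039916992188), 88.98560333251953)
```

View pics/w1.png

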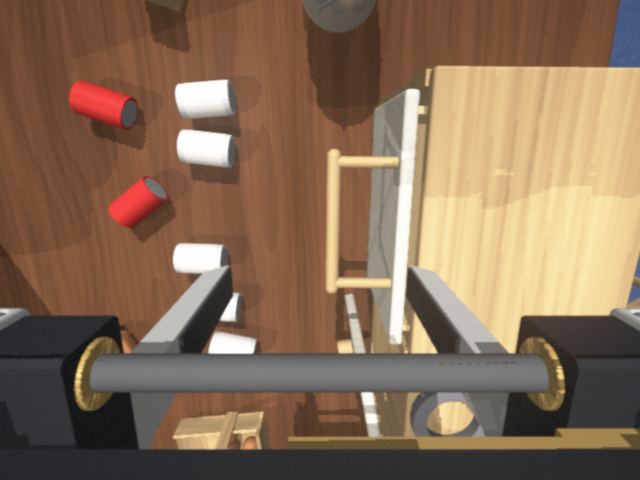

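The wrist view shows the handle bar running from (334,155) to (332,290), clear of the white front. It measures x≈0.598, y≈0.012, z≈0.172, as the text implies. I'll grip it.

Call:
servo_tool(plan=[[42,0,0.0136,0,0,0,0],[42,0.001,0,0.01,0,0,0],[42,0,0,0.03,0,0,0],[42,0,0,0.03,0,0,0],[42,0,0,0.03,0,0,0],[42,0,0,0.03,0,0,0],[42,0,0,0.0166,0,0,0],[42,0,0,0,0,0,0]])

```text
time_s: 4.15
ee_pos: [0.5975, 0.0117, 0.154]
eef_rot: [-3.14, -0.0, 1.548]
force: [-0.3, 0.1, -0.1]
grip_width: 0.0397
grip_force: 0.0
```

Call:
servo_tool(plan=[[0,0,0,0,0,0,0],[0,0,0,0,0,0,0],[0,0,0,0,0,0,0],[0,0,0,0,0,0,0],[0,0,-0.0048,0.0023,-0.034,0,0],[0,0,-0.0048,0.0023,-0.034,0,0],[0,0,-0.0048,0.0023,-0.034,0,0],[0,0,-0.0048,0.0023,-0.034,0,0]])

```text
time_s: 5.15
ee_pos: [0.5801, 0.0122, 0.1458]
eef_rot: [3.001, -0.0, 1.548]
force: [3.6, 2.0, 2.6]
grip_width: 0.0111
grip_force: 30.0
```

Gripped (11–12 mm) and moving. I'll go on to the stop.

Call:
servo_tool(plan=[[0,0,-0.0048,0.0023,-0.034,0,0],[0,0,-0.0048,0.0023,-0.034,0,0],[0,0,-0.0048,0.0023,-0.034,0,0],[0,0,-0.0048,0.0023,-0.034,0,0],[0,0,-0.0048,0.0023,-0.034,0,0],[0,0,-0.0048,0.0023,-0.034,0,0],[0,0,-0.0048,0.0023,-0.034,0,0],[0,0,-0.0048,0.0023,-0.034,0,0]])

```text
time_s: 6.15
ee_pos: [0.5477, 0.0133, 0.1184]
eef_rot: [2.73, -0.001, 1.548]
force: [3.2, 5.2, 0.7]
grip_width: 0.0112
grip_force: 30.0
```

Call:
servo_tool(plan=[[0,0,-0.0048,0.0023,-0.034,0,0],[0,0,-0.0048,0.0023,-0.034,0,0],[0,0,-0.0048,0.0023,-0.034,0,0],[0,0,-0.0048,0.0023,-0.034,0,0],[0,0,0,0,0,0,0],[0,0,0,0,0,0,0],[0,0,0,0,0,0,0],[0,0,0,0,0,0,0]])

```text
time_s: 7.15
ee_pos: [0.5336, 0.0137, 0.1004]
eef_rot: [2.598, -0.001, 1.549]
force: [-0.6, 7.0, -2.1]
grip_width: 0.0111
grip_force: 30.0
```

Call:
servo_tool(plan=[[42,0,0,0,0,0,0],[42,0,0,0,0,0,0],[42,0,0,-0.02,0,0,0],[42,0,0,-0.03,0,0,0],[42,0,0,-0.03,0,0,0],[42,0,0,-0.04,0,0,0],[42,0,0,-0.04,0,0,0],[42,0,0,0,0,0,0]])

```text
time_s: 8.15
ee_pos: [0.4514, 0.0149, 0.2403]
eef_rot: [2.592, 0.0, 1.548]
force: [0.7, -0.3, -0.6]
grip_width: 0.0397
grip_force: 0.0
```

Call:
servo_tool(plan=[[60,0,0,0,0.068,0,0],[60,0,0,0,0.068,0,0],[60,0,0,0,0.068,0,0],[60,0,0,0,0.068,0,0],[60,0,0,0,0.068,0,0],[60,0,0,0,0.068,0,0],[60,0,0,0,0.068,0,0],[60,0,0,0,0.068,0,0]])

```text
time_s: 9.15
ee_pos: [0.4513, 0.0149, 0.2362]
eef_rot: [-3.138, -0.0, 1.548]
force: [-0.3, 0.8, -0.3]
grip_width: 0.0563
grip_force: 0.0
```

Call:
servo_tool(plan=[[60,-0.02,-0.002,0,0,0,-0.09],[60,-0.05,-0.005,0,0,0,0],[60,-0.06,-0.005,0,0,0,0],[60,-0.06,-0.005,0,0,0,0],[60,-0.06,-0.005,0,0,0,0],[60,-0.06,-0.005,0,0,0,0],[60,-0.05,-0.004,0,0,0,0],[60,-0.03,-0.004,0,0,0,0]])

```text
time_s: 10.15
ee_pos: [0.44, -0.3787, 0.2353]
eef_rot: [-3.14, -0.001, 1.636]
force: [-0.1, 1.1, 0.3]
grip_width: 0.0565
grip_force: 0.0
```

Run:
```python
from h import *
np.set_printoptions(precision=4,suppress=True)
o=ctrl.get_obs();print(o['time_s'],o['ee_pos'],o['eef_rot'],o['qpos'])
c=shot('top','t1');P=cloud(c)
q=P.reshape(-1,3);q=q[(q[:,2]>.1)&(q[:,2]<.13)&(q[:,0]>.48)&(q[:,0]<.56)&(abs(q[:,1]-.012)<.04)];print('handle',len(q),q.mean(0),q.max(0))
c=shot('wrist','w2');P=cloud(c)
q=P.reshape(-1,3);q=q[(q[:,2]>.098)&(q[:,2]<.115)&(q[:,0]>.38)&(q[:,0]<.5)&(abs(q[:,1]+.38)<.08)];print('bar',len(q),q.mean(0),np.percentile(q[:,2],[50,95]),cv2.minAreaRect((q[:,:2]*1000).astype(np.float32)))
```

```text
10.15 [ 0.44   -0.3787  0.2353] [-3.1402 -0.0014  1.6363] [-0.7737  0.3495  1.3862 -0.0001  1.4079 -0.8392]
handle 220 [0.5271 0.0129 0.1181] [0.5332 0.052  0.1253]
bar 1827 [ 0.441  -0.3804  0.1076] [0.1077 0.1089] ((441.1649475097656, -382.7599792480469), (17.637920379638672, 102.02986145019531), 4.71227502822876)
```

View pics/t1.png

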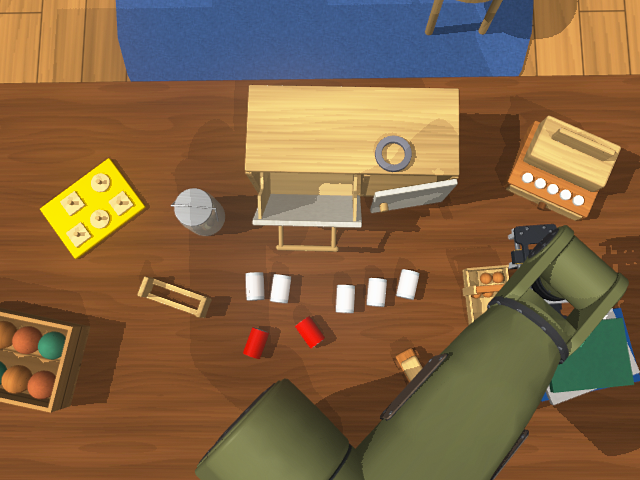

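The bin is open: the handle is at (0.527, 0.118), which matches 0.55 rad. The trug bar is confirmed at (0.441, -0.381, 0.100). Next I'll grasp it.

Call:
servo_tool(plan=[[60,-0.0025,0.0015,0.02,0,0,0],[60,0,0,0.03,0,0,0],[60,0,0,0.03,0,0,0],[60,0,0,0.03,0,0,0],[60,0,0,0.03,0,0,0],[60,0,0,0.0123,0,0,0],[60,0,0,0,0,0,0],[0,0,0,0,0,0,0]], force=45)

```text
time_s: 11.25
ee_pos: [0.4427, -0.3789, 0.0862]
eef_rot: [3.14, 0.001, 1.638]
force: [0.8, -0.3, -0.5]
grip_width: 0.0498
grip_force: 0.0
```

Call:
servo_tool(plan=[[0,0,0,0,0,0,0],[0,0,0,0,0,0,0],[0,0,0,0,0,0,0],[0,0,0,0,0,0,0],[0,0,0,-0.005,0,0,0],[0,0,0,-0.01,0,0,0],[0,0,0,-0.015,0,0,0],[0,0,0,-0.02,0,0,0]])

```text
time_s: 12.25
ee_pos: [0.4422, -0.3787, 0.1364]
eef_rot: [3.142, 0.0, 1.638]
force: [0.1, 0.6, -2.0]
grip_width: 0.0139
grip_force: 45.0
```

Call:
servo_tool(plan=[[0,0,0,-0.028,0,0,0.011],[0,0,0,-0.028,0,0,0.011],[0,0,0,-0.028,0,0,0.011],[0,0,0,-0.028,0,0,0.011],[0,0,0,-0.028,0,0,0.011],[0,0,0,-0.028,0,0,0.011],[0,0,0,-0.028,0,0,0.011],[0,0,0,-0.028,0,0,0.011]])

```text
time_s: 13.25
ee_pos: [0.4419, -0.3784, 0.3613]
eef_rot: [3.141, 0.001, 1.55]
force: [0.1, 0.4, -2.7]
grip_width: 0.0136
grip_force: 45.0
```

Call:
servo_tool(plan=[[0,0.01,0.001,0,0,0,0],[0,0.025,0.003,0,0,0,0],[0,0.035,0.005,0,0,0,0],[0,0.04,0.005,0,0,0,0],[0,0.04,0.005,0,0,0,0],[0,0.04,0.005,0,0,0,0],[0,0.04,0.005,0,0,0,0],[0,0.04,0.005,0,0,0,0]])

```text
time_s: 14.25
ee_pos: [0.4812, -0.1075, 0.3581]
eef_rot: [-3.141, -0.0, 1.551]
force: [0.4, -0.5, -1.3]
grip_width: 0.0136
grip_force: 45.0
```

Call:
servo_tool(plan=[[0,0.04,0.005,0,0,0,0],[0,0.035,0.005,0,0,0,0],[0,0.025,0.003,0,0,0,0],[0,0.015,0.002,0,0,0,0],[0,0.005,0,0,0,0,0],[0,0,0,0,0,0,0],[0,0,0,0,0,0,0],[0,0,0,0,0,0,0]])

```text
time_s: 15.25
ee_pos: [0.4993, 0.0097, 0.3591]
eef_rot: [-3.142, 0.0, 1.549]
force: [-0.3, 0.3, -2.5]
grip_width: 0.0135
grip_force: 45.0
```

Call:
servo_tool(plan=[[0,0,0,0,-0.0545,0,0],[0,0,0,0,-0.0545,0,0],[0,0,0,0,-0.0545,0,0],[0,0,0,0,-0.0545,0,0],[0,0,0,0,-0.0545,0,0],[0,0,0,0,-0.0545,0,0],[0,0,0,0,-0.0545,0,0],[0,0,0,0,-0.0545,0,0]])

```text
time_s: 16.25
ee_pos: [0.4991, 0.0099, 0.3592]
eef_rot: [2.704, 0.0, 1.55]
force: [-0.3, -0.2, -2.4]
grip_width: 0.0138
grip_force: 45.0
```

Run:
```python
from h import *
np.set_printoptions(precision=4,suppress=True)
o=ctrl.get_obs();print(o['time_s'],o['ee_pos'],o['eef_rot'],o['qpos'],o['grip_width'])
c=shot('side','s2')
```

```text
16.25 [0.4991 0.0099 0.3592] [2.704  0.0001 1.5496] [-0.0632 -0.1538  1.7138  0.0194  1.1443 -0.0461] 0.01377072712418848
```

View pics/s2.png

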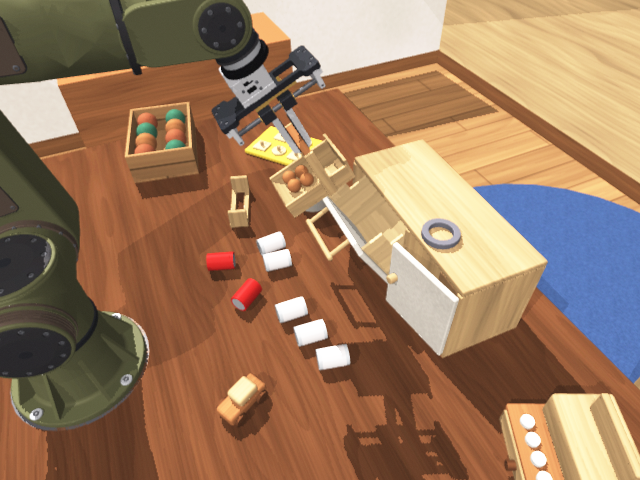

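The trug is held level across at (310,180) with the plums against its front ramp at (298,178). The bin is open. I'll move the lip over the opening.

Call:
servo_tool(plan=[[0,0,0.008,0.006,0,0,0],[0,0,0.018,0.013,0,0,0],[0,0,0.025,0.018,0,0,0],[0,0.001,0.03,0.022,0,0,0],[0,0.001,0.03,0.022,0,0,0],[0,0,0.025,0.018,0,0,0],[0,0,0.013,0.01,0,0,0],[0,0,0.005,0.004,0,0,0]])

```text
time_s: 17.3
ee_pos: [0.6876, 0.0081, 0.32]
eef_rot: [2.708, 0.0, 1.55]
force: [-0.4, -0.4, -3.1]
grip_width: 0.0132
grip_force: 45.0
```

Call:
servo_tool(plan=[[0,0,0,0,0,0,0],[0,0,-0.0023,-0.0034,-0.04,0,0],[0,0,-0.0023,-0.0034,-0.04,0,0],[0,0,-0.0023,-0.0034,-0.04,0,0],[0,0,-0.0023,-0.0034,-0.04,0,0],[0,0,-0.0023,-0.0034,-0.04,0,0],[0,0,-0.0023,-0.0034,-0.04,0,0],[0,0,-0.0023,-0.0034,-0.04,0,0]])

```text
time_s: 18.3
ee_pos: [0.6598, 0.0088, 0.3341]
eef_rot: [2.424, 0.0, 1.55]
force: [0.1, -0.4, -2.0]
grip_width: 0.0136
grip_force: 45.0
```

Call:
servo_tool(plan=[[0,0,-0.0023,-0.0034,-0.04,0,0],[0,0,-0.0023,-0.0034,-0.04,0,0],[0,0,-0.0023,-0.0034,-0.04,0,0],[0,0,-0.0023,-0.0034,-0.04,0,0],[0,0,-0.0023,-0.0034,-0.04,0,0],[0,0,-0.0023,-0.0034,-0.04,0,0],[0,0,-0.0023,-0.0034,-0.04,0,0],[0,0,-0.0023,-0.0034,-0.04,0,0]])

```text
time_s: 19.3
ee_pos: [0.6274, 0.0095, 0.3381]
eef_rot: [2.104, 0.0, 1.55]
force: [-0.2, -0.3, -1.8]
grip_width: 0.0133
grip_force: 45.0
```

Call:
servo_tool(plan=[[0,0,-0.0023,-0.0034,-0.04,0,0],[0,0,-0.0023,-0.0034,-0.04,0,0],[0,0,0,0,0,0,0],[0,0,0,0,0,0,0],[0,0,0,0,0,0,0],[0,0,0,0,0,0,0],[0,0,0,0,0,0,0],[0,0,0,0,0,0,0]])

```text
time_s: 20.3
ee_pos: [0.6199, 0.0097, 0.3367]
eef_rot: [2.026, 0.0, 1.55]
force: [-0.3, -0.1, -1.4]
grip_width: 0.0136
grip_force: 45.0
```

Run:
```python
from h import *
np.set_printoptions(precision=4,suppress=True)
o=ctrl.get_obs();print(o['time_s'],o['ee_pos'],o['eef_rot'],o['qpos'],o['grip_width'])
c=shot('side','s3')
cv2.imwrite('pics/s3c.png',cv2.resize(c['pixels'][60:360,160:560,::-1],None,fx=2,fy=2))
```

```text
20.3 [0.6199 0.0097 0.3367] [2.0257 0.     1.55  ] [-0.0581 -0.0769  1.9896  0.2885  0.1181 -0.303 ] 0.013612506816954806
```

View pics/s3c.png

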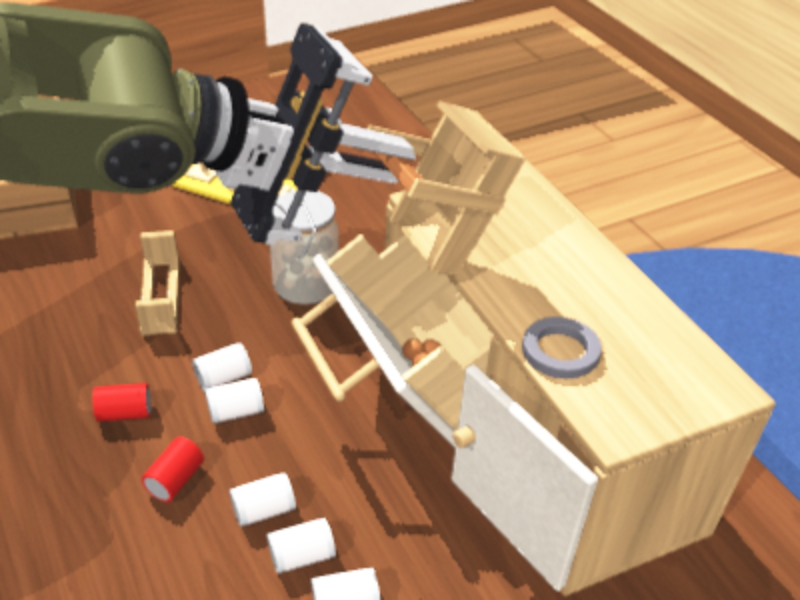

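The lip is over the opening and plums sit in the bin at crop (420,350). The tray looks empty. I'll retract, level it and check.

Call:
servo_tool(plan=[[0,0,0,-0.01,0,0,0],[0,0,0,-0.02,0,0,0],[0,0,0,-0.025,0,0,0],[0,0,0,-0.025,0,0,0],[0,0,0,-0.005,0.07,0,0],[0,0,0,0,0.14,0,0],[0,0,0,0,0.14,0,0],[0,0,0,0,0.14,0,0]])

```text
time_s: 21.35
ee_pos: [0.5427, 0.0111, 0.3751]
eef_rot: [2.519, 0.001, 1.549]
force: [0.2, 0.2, -2.8]
grip_width: 0.0137
grip_force: 45.0
```

Call:
servo_tool(plan=[[0,0,0,0,0.14,0,0],[0,0,0,0,0.14,0,0],[0,0,0,0,0.14,0,0],[0,0,0,0,0.14,0,0],[0,0,0,0,0.066,0,0],[0,0,0,0,0,0,0],[0,-0.02,0,0,0,0,0],[0,-0.03,0,0,0,0,0]])

```text
time_s: 22.35
ee_pos: [0.5419, -0.0397, 0.3747]
eef_rot: [3.139, 0.001, 1.551]
force: [-0.1, -0.3, -2.0]
grip_width: 0.0138
grip_force: 45.0
```

Run:
```python
from h import *
np.set_printoptions(precision=4,suppress=True)
o=ctrl.get_obs();print(o['time_s'],o['ee_pos'],o['eef_rot'],o['qpos'],o['grip_width'])
a=shot('side','s4')['pixels'];b=shot('top','t4')['pixels']
im=np.hstack([cv2.resize(a[60:300,200:440],(400,400)),cv2.resize(b[120:280,220:380],(400,400))])
cv2.imwrite('pics/c4.png',im[:,:,::-1])
```

```text
22.35 [ 0.5419 -0.0397  0.3747] [3.1391 0.0007 1.5506] [-0.1404  0.2192  1.2381 -0.0004  1.6818 -0.1203] 0.013791888654487125
```

View pics/c4.png

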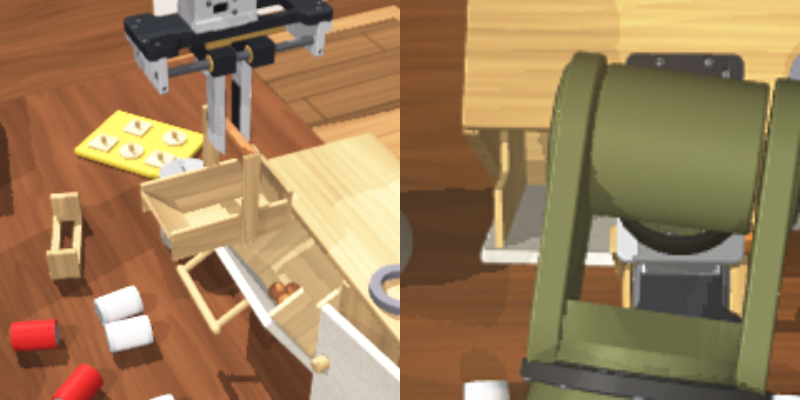

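The trug is empty. I'll set it back where it stood.

Call:
servo_tool(plan=[[0,-0.03,-0.008,0,0,0,0],[0,-0.05,-0.013,0,0,0,0],[0,-0.055,-0.015,0,0,0,0],[0,-0.055,-0.015,0,0,0,0],[0,-0.055,-0.015,0,0,0,0],[0,-0.05,-0.013,0,0,0,0],[0,-0.033,-0.009,0,0,0,0],[0,-0.015,-0.004,0,0,0,0]])

```text
time_s: 23.45
ee_pos: [0.4423, -0.3811, 0.3742]
eef_rot: [3.141, 0.001, 1.548]
force: [-0.2, 0.3, -2.3]
grip_width: 0.014
grip_force: 45.0
```

Call:
servo_tool(plan=[[0,0,0,0.02,0,0,0],[0,0,0,0.04,0,0,0],[0,0,0,0.05,0,0,0],[0,0,0,0.05,0,0,0],[0,0,0,0.05,0,0,0],[0,0,0,0.035,0,0,0],[0,0,0,0.015,0,0,0],[0,0,0,0.01,0,0,0]])

```text
time_s: 24.45
ee_pos: [0.4438, -0.3797, 0.1046]
eef_rot: [3.14, 0.001, 1.55]
force: [0.0, 0.1, -1.3]
grip_width: 0.0137
grip_force: 45.0
```

Call:
servo_tool(plan=[[0,0,0,0.004,0,0,0],[0,0,0,0.004,0,0,0],[0,0,0,0.004,0,0,0],[0,0,0,0.003,0,0,0],[0,0,0,0.002,0,0,0],[0,0,0,0,0,0,0],[0,0,0,0,0,0,0],[0,0,0,0,0,0,0]])

```text
time_s: 25.45
ee_pos: [0.4434, -0.3798, 0.0871]
eef_rot: [3.141, 0.0, 1.55]
force: [0.4, 0.1, -1.6]
grip_width: 0.0134
grip_force: 45.0
```

Call:
servo_tool(plan=[[0,0,0,0.001,0,0,0],[50,0,0,0,0,0,0],[50,0,0,0,0,0,0],[50,0,0,0,0,0,0],[50,0,0,-0.02,0,0,0],[50,0,0,-0.04,0,0,0],[50,0,0,-0.05,0,0,0],[50,0,0,-0.044,0,0,0]])

```text
time_s: 26.45
ee_pos: [0.4433, -0.3797, 0.242]
eef_rot: [3.141, 0.001, 1.55]
force: [0.4, -0.4, -0.7]
grip_width: 0.047
grip_force: 0.0
```

Call:
servo_tool(plan=[[42,0.03,0,0,0,0,0],[42,0.05,0,0,0,0,0],[42,0.055,0,0,0,0,0],[42,0.055,0,0,0,0,0],[42,0.055,0,0,-0.05,0,0],[42,0.055,0,0,-0.1,0,0],[42,0.055,0,0,-0.1,0,0],[42,0.038,0,0,-0.1,0,0]])

```text
time_s: 27.45
ee_pos: [0.4513, 0.0151, 0.2406]
eef_rot: [2.787, -0.001, 1.551]
force: [1.3, 0.8, 0.8]
grip_width: 0.0395
grip_force: 0.0
```

Call:
servo_tool(plan=[[42,0,0,0,-0.1,0,0],[42,0,0,0,-0.094,0,0],[42,0,0,0,0,0,0],[42,0,0,0,0,0,0],[42,0,0,0,0,0,0],[42,0,0,0,0,0,0],[42,0,0,0,0,0,0],[42,0,0,0,0,0,0]])

```text
time_s: 28.45
ee_pos: [0.4515, 0.0132, 0.24]
eef_rot: [2.598, -0.0, 1.55]
force: [-0.1, -0.0, 0.4]
grip_width: 0.0396
grip_force: 0.0
```

Run:
```python
from h import *
np.set_printoptions(precision=4,suppress=True)
o=ctrl.get_obs();print(o['time_s'],o['ee_pos'],o['eef_rot'],o['qpos'],o['grip_width'])
T=R.from_euler('xyz',o['eef_rot']).as_matrix()
print('to handle grasp (tool axes)',T.T@(np.array([.5336,.0137,.1004])-o['ee_pos']))
c=shot('wrist');P=cloud(c).reshape(-1,3)
hsv=cv2.cvtColor(c['pixels'],cv2.COLOR_RGB2HSV).reshape(-1,3)
q=P[(abs(P[:,0]-.527)<.03)&(P[:,2]>.1)&(P[:,2]<.13)&(abs(P[:,1]-.012)<.04)&(hsv[:,1]>60)];print('handle',len(q),q.mean(0),q.max(0))
```

```text
28.45 [0.4515 0.0132 0.24  ] [ 2.5978 -0.      1.55  ] [-0.066  -0.2633  2.1051  0.034   0.7568 -0.0634] 0.03955019278683591
to handle grasp (tool axes) [ 0.0022 -0.002   0.1619]
handle 1102 [0.5231 0.0128 0.1183] [0.5319 0.052  0.1217]
```

Call:
servo_tool(plan=[[42,0,-0.001,0.02,0,0,0],[42,0,0,0.03,0,0,0],[42,0,0,0.03,0,0,0],[42,0,0,0.03,0,0,0],[42,0,0,0.03,0,0,0],[42,0,0,0.021,0,0,0],[42,0,0,0,0,0,0],[0,0,0,0,0,0,0]], force=25)

```text
time_s: 29.5
ee_pos: [0.5339, 0.0115, 0.1024]
eef_rot: [2.597, 0.0, 1.55]
force: [0.0, -0.3, -0.4]
grip_width: 0.0327
grip_force: 0.0
```

Call:
servo_tool(plan=[[0,0,0,0,0,0,0],[0,0,0,0,0,0,0],[0,0,0,0,0,0,0],[0,0,0.0048,-0.0023,0.034,0,0],[0,0,0.0048,-0.0023,0.034,0,0],[0,0,0.0048,-0.0023,0.034,0,0],[0,0,0.0048,-0.0023,0.034,0,0],[0,0,0.0048,-0.0023,0.034,0,0]])

```text
time_s: 30.5
ee_pos: [0.55, 0.011, 0.1226]
eef_rot: [2.769, 0.0, 1.55]
force: [9.9, -1.6, -14.7]
grip_width: 0.0113
grip_force: 25.0
```

Call:
servo_tool(plan=[[0,0,0.0048,-0.0023,0.034,0,0],[0,0,0.0048,-0.0023,0.034,0,0],[0,0,0.0048,-0.0023,0.034,0,0],[0,0,0.0048,-0.0023,0.034,0,0],[0,0,0.0048,-0.0023,0.034,0,0],[0,0,0.0048,-0.0023,0.034,0,0],[0,0,0.0048,-0.0023,0.034,0,0],[0,0,0.0048,-0.0023,0.034,0,0]])

```text
time_s: 31.5
ee_pos: [0.5822, 0.01, 0.1486]
eef_rot: [3.042, 0.001, 1.55]
force: [9.9, -3.9, -21.4]
grip_width: 0.0112
grip_force: 25.0
```

Call:
servo_tool(plan=[[0,0,0.0048,-0.0023,0.034,0,0],[0,0,0.0048,-0.0023,0.034,0,0],[0,0,0.0048,-0.0023,0.034,0,0],[0,0,0,0,0,0,0],[0,0,0,0,0,0,0],[0,0,0,0,0,0,0],[0,0,0,0,0,0,0],[0,0,0,0,0,0,0]])

```text
time_s: 32.5
ee_pos: [0.5967, 0.0095, 0.1564]
eef_rot: [3.142, 0.001, 1.549]
force: [13.1, -4.0, -18.9]
grip_width: 0.0112
grip_force: 25.0
```

Call:
servo_tool(plan=[[0,0,0.002,0.002,0,0,0],[0,0,0.002,0,0,0,0],[0,0,0,0,0,0,0],[0,0,0,0,0,0,0],[42,0,0,0,0,0,0],[42,0,0,0,0,0,0],[42,0,0,0,0,0,0],[42,0,0,-0.01,0,0,0]])

```text
time_s: 33.5
ee_pos: [0.6001, 0.0102, 0.166]
eef_rot: [-3.14, -0.0, 1.55]
force: [-0.7, -0.8, 0.2]
grip_width: 0.039
grip_force: 0.0
```

Call:
servo_tool(plan=[[42,0,0,-0.03,0,0,0],[42,0,0,-0.04,0,0,0],[42,0,0,-0.04,0,0,0],[42,0,-0.02,-0.02,0,0,0],[42,0,-0.05,0,0,0,0],[42,0,-0.06,0,0,0,0],[42,0,-0.06,0,0,0,0],[42,0,-0.03,0,0,0,0]])

```text
time_s: 34.5
ee_pos: [0.3783, 0.0148, 0.2972]
eef_rot: [3.139, 0.0, 1.55]
force: [0.6, -0.2, 0.8]
grip_width: 0.0398
grip_force: 0.0
```

```bash
sed -i 's/(P\[...,0\]<0.47)/(P[...,0]<0.5)/' h.py
python3 - <<'E'
from h import *
np.set_printoptions(precision=4,suppress=True)
o=ctrl.get_obs();print(o['time_s'],o['ee_pos'],o['eef_rot'])
c=shot('top','t5');P=cloud(c).reshape(-1,3)
q=P[(P[:,2]>.168)&(P[:,2]<.185)&(P[:,0]>.57)&(P[:,0]<.612)&(abs(P[:,1]-.012)<.04)];print('handle',len(q),q.mean(0),q.max(0))
for t in tins(c):print(t)
s=shot('side','s5');cv2.imwrite('pics/s5c.png',cv2.resize(s['pixels'][100:460,180:560,::-1],None,fx=1.6,fy=1.6))
q=cloud(s).reshape(-1,3)
q=q[(q[:,2]>.025)&(q[:,2]<.08)&(abs(q[:,0]-.43)<.06)&(abs(q[:,1]-.313)<.09)]
e=q[q[:,2]>.045];km=cv2.kmeans(e[:,:2].astype(np.float32),2,None,(3,50,1e-6),5,0)
for k in range(2):
    f=e[km[1][:,0]==k];print('end',len(f),f.mean(0),f.max(0))
print(cv2.minAreaRect((q[:,:2]*1000).astype(np.float32)))
E
```

```text
34.5 [0.3783 0.0148 0.2972] [3.1395 0.     1.5501]
handle 234 [0.5992 0.0118 0.1753] [0.6053 0.0515 0.1819]
(array([407., 284.]), 0.4557, -0.2055, np.float64(0.0423), 61, 35, -14.9)
(array([212., 287.]), 0.4514, 0.2307, np.float64(0.042), 62, 36, 39.2)
(array([376., 292.]), 0.4388, -0.1356, np.float64(0.0415), 60, 38, -2.4)
(array([345., 298.]), 0.424, -0.0659, np.float64(0.0424), 60, 35, -0.4)
(array([596., 316.]), 0.3778, -0.5969, np.float64(0.0483), 100, 25, -72.2)
(array([548., 369.]), 0.2835, -0.5246, np.float64(0.0396), 152, 95, 20.5)
(array([633., 363.]), 0.2939, -0.6687, np.float64(0.0524), 58, 14, 1.0)
end 74 [0.4515 0.3795 0.0504] [0.4742 0.3911 0.0556]
end 87 [0.4054 0.2491 0.0503] [0.4266 0.2617 0.0561]
((429.3838806152344, 306.0481872558594), (99.43264770507812, 169.53419494628906), 3.9167728424072266)
```

View pics/s5c.png

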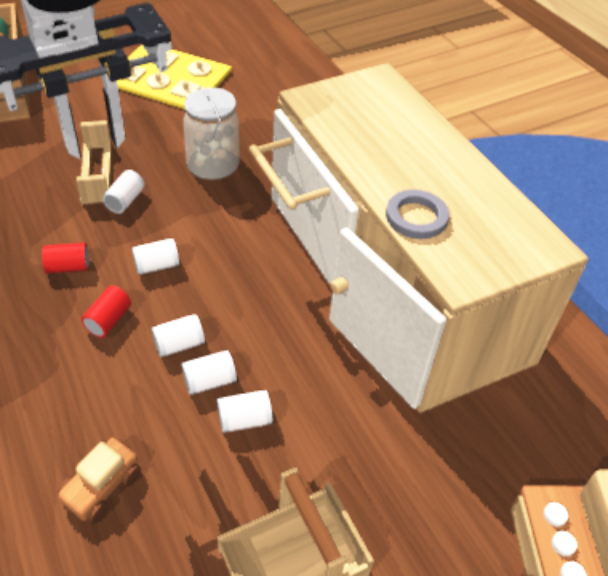

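The bin is shut and the trug stands empty. One tin has been knocked to top pixel (212,287), beside the rack, and it measures (0.451, 0.231) at 39°. The rack is unmoved. Next I'll work out the tin moves.

```bash
cat >> h.py <<'E'
RK=np.array([.4295,.314]);RY=-.354
def slot(y): return (*(RK+y*np.array([-np.sin(RY),np.cos(RY)])),RY+np.pi/2)
def seg(a,b):
    "a,b=(x,y,yaw): turn about tool z, then shift in the new tool axes"
    d=np.array(b[:2])-np.array(a[:2]);w=b[2]
    tx=np.array([np.cos(w),np.sin(w)]);ty=np.array([np.sin(w),-np.cos(w)])
    return 'turn z %.4f  shift x %.4f y %.4f'%(-(b[2]-a[2]),d@tx,d@ty)
E
python3 - <<'E'
from h import *
r=np.deg2rad;h=np.pi/2
T=dict(E=(.4514,.2307,h+r(39.2)),D=(.4445,.0787,h+r(-7.6)),C=(.424,-.066,h-.01),B=(.4388,-.136,h+r(-4)),A=(.4557,-.2055,h+r(-14.9)))
p=(.3783,.0148,1.55)
for k,s in zip('EDCBA',(-.0415,.0415,0,-.0205,.0205)):
    print(k,seg(p,T[k]),'|',seg(T[k],slot(s)),np.round(slot(s),3));p=slot(s)
E
```

```text
E turn z -0.7050  shift x 0.1211 y 0.1931 | turn z 1.0382  shift x 0.0290 y -0.0494 [0.415 0.275 1.217]
D turn z -0.2214  shift x -0.1908 y 0.0551 | turn z 0.2214  shift x 0.2570 y -0.0956 [0.444 0.353 1.217]
C turn z -0.3440  shift x -0.4191 y -0.0157 | turn z 0.3440  shift x 0.3583 y -0.1266 [0.43  0.314 1.217]
B turn z -0.2842  shift x -0.4483 y 0.0407 | turn z 0.2842  shift x 0.3984 y -0.1647 [0.422 0.295 1.217]
A turn z -0.0939  shift x -0.4749 y 0.1608 | turn z 0.0939  shift x 0.4987 y -0.2047 [0.437 0.333 1.217]
```

Call:
servo_tool(plan=[[90,0,0,0,0,0,-0.17],[90,0,0,0,0,0,-0.17],[90,0,0,0,0,0,-0.17],[90,0,0,0,0,0,-0.17],[90,0.01,0.018,0.01,0,0,-0.025],[90,0.03,0.045,0.02,0,0,0],[90,0.03,0.045,0.02,0,0,0],[90,0.03,0.045,0.02,0,0,0]], force=20)

```text
time_s: 35.6
ee_pos: [0.4373, 0.1908, 0.2259]
eef_rot: [3.141, 0.0, 2.255]
force: [1.8, -0.4, -0.0]
grip_width: 0.0848
grip_force: 0.0
```

Call:
servo_tool(plan=[[90,0.015,0.03,0.02,0,0,0],[90,0.006,0.01,0.02,0,0,0],[90,0,0,0.02,0,0,0],[90,0,0,0.01,0,0,0],[90,0,0,0,0,0,0],[90,0,0,0,0,0,0],[90,0,0,0,0,0,0],[90,0,0,0,0,0,0]])

```text
time_s: 36.6
ee_pos: [0.454, 0.2302, 0.1566]
eef_rot: [3.141, 0.0, 2.255]
force: [0.3, -0.1, 0.2]
grip_width: 0.0849
grip_force: 0.0
```

Run:
```python
from h import *
np.set_printoptions(precision=4,suppress=True)
o=ctrl.get_obs();print(o['time_s'],o['ee_pos'],o['eef_rot'],o['qpos'])
c=shot('wrist','w6');P=cloud(c)
for t in tins(c):print(t)
print([ (t[1],t[2],t[6]) for t in tins(shot('top','t6')) if t[4]>50 and t[4]<70])
q=P.reshape(-1,3);q=q[(q[:,2]>.046)&(q[:,2]<.06)&(abs(q[:,0]-.43)<.07)&(abs(q[:,1]-.313)<.1)]
print(len(q))
if len(q)>50:
  km=cv2.kmeans(q[:,:2].astype(np.float32),2,None,(3,50,1e-6),5,0)
  for k in range(2):
    f=q[km[1][:,0]==k];print('end',len(f),f.mean(0),cv2.minAreaRect((f[:,:2]*1000).astype(np.float32)))
```

```text
36.6 [0.454  0.2302 0.1566] [3.1409 0.0002 2.2549] [ 0.3973  0.2559  1.6958  0.      1.1892 -0.2868]
(array([335., 167.]), 0.4334, 0.2795, np.float64(0.0151), 23, 8, 69.2)
(array([315., 220.]), 0.4466, 0.2331, np.float64(0.0406), 60, 43, 37.8)
(array([233., 340.]), 0.464, 0.0893, np.float64(0.0395), 28, 22, 11.9)
[(0.4559, -0.2044, -12.2), (0.4578, 0.2224, 40.7), (0.4475, 0.0789, -8.9), (0.4389, -0.1355, -4.7), (0.424, -0.0659, -0.5), (0.2904, -0.6746, 5.7)]
1991
end 1118 [0.4493 0.3796 0.0511] ((450.0942687988281, 380.3142395019531), (12.682196617126465, 45.9317741394043), 71.39796447753906)
end 873 [0.4044 0.2509 0.0513] ((404.65411376953125, 250.36309814453125), (12.193739891052246, 45.65269088745117), 70.75507354736328)
```

View pics/w6.png

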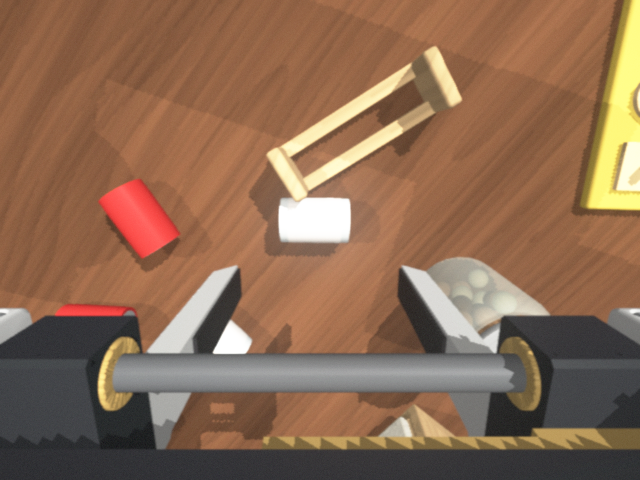

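The wrist view shows the tin at (315,220) with its end about 3 mm from the rack's corner at (305,195), so an end grasp is free. The rack is clear to see: mid (0.428, 0.315), yaw -0.337.

Call:
servo_tool(plan=[[88,0.0056,-0.003,0.01,0,0,0],[88,0,0,0.03,0,0,0],[88,0,0,0.035,0,0,0],[88,0,0,0.035,0,0,0],[88,0,0,0.025,0,0,0],[88,0,0,0.015,0,0,0],[88,0,0,0,0,0,0],[0,0,0,0,0,0,0]])

```text
time_s: 37.7
ee_pos: [0.4485, 0.2329, 0.007]
eef_rot: [3.14, 0.0, 2.255]
force: [-0.1, -0.3, 0.5]
grip_width: 0.0755
grip_force: 0.0
```

Call:
servo_tool(plan=[[0,0,0,0,0,0,0],[0,0,0,0,0,0,0],[0,0,0,0,0,0,0],[0,0,0,-0.01,0,0,0],[0,0,0,-0.03,0,0,0],[0,0,0,-0.04,0,0,0],[0,0,0,-0.04,0,0,0],[0,0,0,-0.03,0,0,0]])

```text
time_s: 38.7
ee_pos: [0.4481, 0.2327, 0.1585]
eef_rot: [3.14, 0.0, 2.255]
force: [0.5, 0.6, -0.4]
grip_width: 0.0599
grip_force: 20.0
```

Call:
servo_tool(plan=[[0,0,0,0,0,0,0.14],[0,0,0,0,0,0,0.147],[0,0,0,0,0,0,0.147],[0,0,0,0,0,0,0.147],[0,0,0,0,0,0,0.147],[0,0,0,0,0,0,0.147],[0,0,0,0,0,0,0.146],[0,0.03,-0.046,0,0,0,0]])

```text
time_s: 39.7
ee_pos: [0.4153, 0.2752, 0.1567]
eef_rot: [3.141, -0.0, 1.228]
force: [-0.9, 0.4, -1.1]
grip_width: 0.0597
grip_force: 20.0
```

```bash
sed -i 's/^RK=.*/RK=np.array([.428,.315]);RY=-.337/' h.py
python3 - <<'E'
from h import *
np.set_printoptions(precision=4,suppress=True)
o=ctrl.get_obs();p=o['ee_pos'];print(p,o['eef_rot'],o['grip_width']);print(seg((p[0],p[1],o['eef_rot'][2]),slot(-.0415)))
E
```

```text
[0.4153 0.2752 0.1567] [ 3.1411 -0.0002  1.2276] 0.059701072918960804
turn z -0.0062  shift x 0.0002 y -0.0012
```

Call:
servo_tool(plan=[[0,0,-0.001,0.02,0,0,-0.006],[0,0,0,0.035,0,0,0],[0,0,0,0.035,0,0,0],[0,0,0,0.025,0,0,0],[0,0,0,0.01,0,0,0],[0,0,0,0.006,0,0,0],[0,0,0,0.004,0,0,0],[0,0,0,0,0,0,0]])

```text
time_s: 40.7
ee_pos: [0.4137, 0.2766, 0.0215]
eef_rot: [3.141, -0.0, 1.24]
force: [-0.2, 0.1, -0.4]
grip_width: 0.0599
grip_force: 20.0
```

Call:
servo_tool(plan=[[80,0,0,0,0,0,0],[80,0,0,0,0,0,0],[80,0,0,0,0,0,0],[80,0,0,-0.015,0,0,0],[80,0,0,-0.03,0,0,0],[80,0,0,-0.04,0,0,0],[80,0,0,-0.04,0,0,0],[80,0,0,-0.02,0,0,0]])

```text
time_s: 41.7
ee_pos: [0.414, 0.2768, 0.1695]
eef_rot: [3.139, -0.003, 1.24]
force: [-0.2, 0.0, 1.3]
grip_width: 0.0753
grip_force: 0.0
```

```bash
cat >> h.py <<'E'
def inrack(c):
    for t in tins(c):
        d=np.array(t[1:3])-RK;ax=np.array([np.cos(RY),np.sin(RY)]);ay=np.array([-np.sin(RY),np.cos(RY)])
        if np.hypot(*d)<.1: print('rack frame x %.4f y %.4f top %.3f'%(d@ax,d@ay,t[3]-.014),t[4:6],round(t[6]-np.rad2deg(RY),1))
E
python3 - <<'E'
from h import *
np.set_printoptions(precision=4,suppress=True)
o=ctrl.get_obs();p=o['ee_pos'];print(o['time_s'],p,o['eef_rot'])
c=shot('wrist','w7');inrack(c)
for y in(.0415,):print(slot(y))
q=cloud(c).reshape(-1,3);q=q[(q[:,2]>.046)&(q[:,2]<.0535)&(abs(q[:,0]-.43)<.07)&(abs(q[:,1]-.313)<.1)]
y=(q[:,:2]-RK)@np.array([-np.sin(RY),np.cos(RY)]);x=(q[:,:2]-RK)@np.array([np.cos(RY),np.sin(RY)])
for m in (y>.055,y<-.055): print('end y',np.percentile(y[m],[3,50,97]),'x',np.percentile(x[m],[3,50,97]) )
E
```

```text
41.7 [0.414  0.2768 0.1695] [ 3.1393 -0.0027  1.24  ]
rack frame x 0.0002 y -0.0416 top 0.041 (61, 37) 0.5
rack frame x 0.0004 y -0.0679 top 0.039 (39, 9) -0.1
(np.float64(0.4417222792653771), np.float64(0.3541656616408175), 1.2337963267948966)
end y [0.063  0.0685 0.0745] x [-0.0216 -0.0005  0.0206]
end y [-0.0741 -0.0663 -0.0554] x [-0.0224 -0.0004  0.0217]
```

View pics/w7.png

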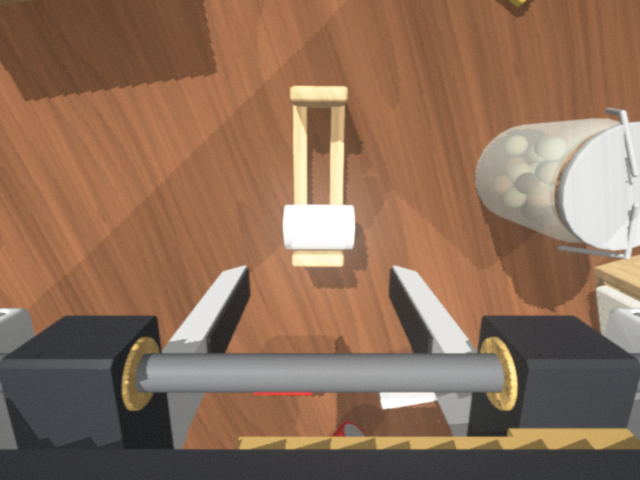

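The tin lies in the rack at rack-frame x 0.000, y -0.042, in line within 0.5°. The wrist-based frame holds. Next tin: (281,288).

Call:
servo_tool(plan=[[88,-0.01,0.003,0,0,0,-0.1825],[88,-0.03,0.01,0,0,0,0],[88,-0.045,0.014,0,0,0,0],[88,-0.045,0.014,0,0,0,0],[88,-0.04,0.012,0,0,0,0],[88,-0.02,0.007,0,0,0,0],[88,0,0,0.02,0,0,0],[88,0,0,0.02,0,0,0]])

```text
time_s: 42.75
ee_pos: [0.443, 0.0793, 0.126]
eef_rot: [3.141, -0.0, 1.422]
force: [-0.2, 0.2, -0.5]
grip_width: 0.0828
grip_force: 0.0
```

Call:
servo_tool(plan=[[88,0,0,0.03,0,0,0],[88,0,0,0.035,0,0,0],[88,0,0,0.03,0,0,0],[88,0,0,0.02,0,0,0],[88,0,0,0.0075,0,0,0],[88,0,0,0,0,0,0],[0,0,0,0,0,0,0],[0,0,0,0,0,0,0]])

```text
time_s: 43.75
ee_pos: [0.4433, 0.0797, 0.0044]
eef_rot: [3.14, -0.0, 1.423]
force: [-0.5, -1.4, -1.0]
grip_width: 0.066
grip_force: 0.0
```

Call:
servo_tool(plan=[[0,0,0,0,0,0,0],[0,0,0,0,0,0,0],[0,0,0,-0.01,0,0,0],[0,0,0,-0.03,0,0,0],[0,0,0,-0.04,0,0,0],[0,0,0,-0.04,0,0,0],[0,0,0,-0.03,0,0,0],[0,0,0,0,0,0,0.1887]])

```text
time_s: 44.75
ee_pos: [0.4438, 0.0797, 0.1564]
eef_rot: [3.138, -0.002, 1.232]
force: [-0.0, 0.5, -0.6]
grip_width: 0.0599
grip_force: 20.0
```

Call:
servo_tool(plan=[[0,0.02,-0.008,0,0,0,0],[0,0.04,-0.015,0,0,0,0],[0,0.05,-0.018,0,0,0,0],[0,0.05,-0.018,0,0,0,0],[0,0.05,-0.018,0,0,0,0],[0,0.035,-0.013,0,0,0,0],[0,0.0126,-0.0044,0,0,0,0],[0,0,0,0,0,0,0]])

```text
time_s: 45.75
ee_pos: [0.4386, 0.3538, 0.1537]
eef_rot: [-3.141, 0.0, 1.236]
force: [0.7, -0.0, -1.2]
grip_width: 0.0599
grip_force: 20.0
```

Run:
```python
from h import *
np.set_printoptions(precision=4,suppress=True)
o=ctrl.get_obs();p=o['ee_pos'];print(p,o['eef_rot'],o['grip_width'],o['grip_force']);print(seg((p[0],p[1],o['eef_rot'][2]),slot(.0415)))
```

```text
[0.4386 0.3538 0.1537] [-3.1414  0.0004  1.2357] 0.05990414162512146 19.994893670082092
turn z 0.0019  shift x 0.0014 y 0.0029
```

Call:
servo_tool(plan=[[0,0.0014,0.0029,0.02,0,0,0.002],[0,0,0,0.035,0,0,0],[0,0,0,0.035,0,0,0],[0,0,0,0.025,0,0,0],[0,0,0,0.01,0,0,0],[0,0,0,0.005,0,0,0],[0,0,0,0.0035,0,0,0],[0,0,0,0,0,0,0]])

```text
time_s: 46.75
ee_pos: [0.4421, 0.3544, 0.0207]
eef_rot: [3.141, -0.001, 1.233]
force: [-0.5, 0.3, 0.3]
grip_width: 0.0599
grip_force: 20.0
```

Call:
servo_tool(plan=[[80,0,0,0,0,0,0],[80,0,0,0,0,0,0],[80,0,0,0,0,0,0],[80,0,0,-0.015,0,0,0],[80,0,0,-0.03,0,0,0],[80,0,0,-0.04,0,0,0],[80,0,0,-0.04,0,0,0],[80,0,0,-0.025,0,0,0]])

```text
time_s: 47.75
ee_pos: [0.4422, 0.3546, 0.1735]
eef_rot: [3.14, -0.002, 1.233]
force: [0.0, 0.1, -0.2]
grip_width: 0.0753
grip_force: 0.0
```

Run:
```python
from h import *
np.set_printoptions(precision=4,suppress=True)
o=ctrl.get_obs();p=o['ee_pos'];print(o['time_s'],p,o['eef_rot'])
inrack(shot('wrist'))
T=[t[1:] for t in tins(shot('top')) if 45<t[4]<70]
for t in T: print(t)
print(seg((p[0],p[1],o['eef_rot'][2]),(.4225,-.0655,np.pi/2-.009)))
```

```text
47.75 [0.4422 0.3546 0.1735] [ 3.1398 -0.0025  1.2331]
rack frame x 0.0016 y 0.0434 top 0.041 (61, 40) -0.1
rack frame x 0.0003 y -0.0412 top 0.041 (60, 36) 0.4
(0.4559, -0.2046, np.float64(0.0424), 60, 36, -12.4)
(0.4441, 0.3523, np.float64(0.056), 61, 39, -21.5)
(0.4387, -0.1358, np.float64(0.0421), 60, 36, -7.1)
(0.4245, -0.0657, np.float64(0.042), 60, 36, -4.2)
(0.416, 0.2746, np.float64(0.056), 61, 36, -21.7)
(0.2869, -0.6743, np.float64(0.0498), 48, 16, 5.1)
turn z -0.3287  shift x -0.4202 y -0.0159
```

Two tins are in the rack at y ±0.042. Third tin: (346,298).

Call:
servo_tool(plan=[[88,-0.01,0,0,0,0,-0.16],[88,-0.03,-0.002,0,0,0,-0.168],[88,-0.05,-0.002,0,0,0,0],[88,-0.055,-0.002,0,0,0,0],[88,-0.055,-0.002,0,0,0,0],[88,-0.055,-0.002,0,0,0,0],[88,-0.055,-0.002,0,0,0,0],[88,-0.05,-0.002,0,0,0,0]])

```text
time_s: 48.85
ee_pos: [0.4155, -0.0059, 0.1698]
eef_rot: [-3.141, -0.0, 1.561]
force: [0.7, -0.5, 1.1]
grip_width: 0.0829
grip_force: 0.0
```

Call:
servo_tool(plan=[[88,-0.04,-0.002,0,0,0,0],[88,-0.02,0,0,0,0,0],[88,0,0,0.02,0,0,0],[88,0,0,0.03,0,0,0],[88,0,0,0.035,0,0,0],[88,0,0,0.035,0,0,0],[88,0,0,0.02,0,0,0],[88,0,0,0.01,0,0,0]])

```text
time_s: 49.85
ee_pos: [0.4128, -0.064, 0.019]
eef_rot: [-3.14, -0.0, 1.561]
force: [0.3, 1.1, 0.6]
grip_width: 0.0828
grip_force: 0.0
```

Run:
```python
from h import *
np.set_printoptions(precision=4,suppress=True)
o=ctrl.get_obs();p=o['ee_pos'];print(o['time_s'],p,o['eef_rot'])
print(seg((p[0],p[1],o['eef_rot'][2]),(.4225,-.0655,np.pi/2-.03)))
```

```text
49.85 [ 0.4128 -0.064   0.019 ] [-3.1396 -0.0004  1.561 ]
turn z 0.0202  shift x -0.0013 y 0.0097
```

Call:
servo_tool(plan=[[88,-0.001,0.0097,0,0,0,0.015],[88,0,0,0.006,0,0,0],[88,0,0,0.006,0,0,0],[88,0,0,0,0,0,0],[0,0,0,0,0,0,0],[0,0,0,0,0,0,0],[0,0,0,0,0,0,0],[0,0,0,0,0,0,0]])

```text
time_s: 50.85
ee_pos: [0.4233, -0.0652, 0.0083]
eef_rot: [3.141, 0.0, 1.546]
force: [-1.5, -0.6, 1.6]
grip_width: 0.0601
grip_force: 19.9
```

Call:
servo_tool(plan=[[0,0,0,-0.01,0,0,0],[0,0,0,-0.03,0,0,0],[0,0,0,-0.04,0,0,0],[0,0,0,-0.04,0,0,0],[0,0,0,-0.03,0,0,0],[0,0,0,0,0,0,0.15],[0,0,0,0,0,0,0.163],[0,0,0,0,0,0,0]])

```text
time_s: 51.85
ee_pos: [0.4232, -0.0652, 0.1587]
eef_rot: [3.141, -0.0, 1.234]
force: [-0.1, -0.5, -0.9]
grip_width: 0.06
grip_force: 19.9
```

Call:
servo_tool(plan=[[0,0.02,-0.007,0,0,0,0],[0,0.04,-0.014,0,0,0,0],[0,0.05,-0.017,0,0,0,0],[0,0.055,-0.018,0,0,0,0],[0,0.055,-0.018,0,0,0,0],[0,0.055,-0.018,0,0,0,0],[0,0.05,-0.017,0,0,0,0],[0,0.03,-0.01,0,0,0,0]])

```text
time_s: 52.85
ee_pos: [0.4281, 0.3114, 0.1582]
eef_rot: [-3.141, 0.0, 1.239]
force: [0.3, -0.5, -1.0]
grip_width: 0.0601
grip_force: 19.9
```

Call:
servo_tool(plan=[[0,0.006,-0.001,0,0,0,0],[0,0,0,0,0,0,0],[0,0,0,0,0,0,0],[0,0,0,0,0,0,0],[0,0,0,0,0,0,0],[0,0,0,0,0,0,0],[0,0,0,0,0,0,0],[0,0,0,0,0,0,0]])

```text
time_s: 53.85
ee_pos: [0.4297, 0.3152, 0.1582]
eef_rot: [-3.142, -0.0, 1.233]
force: [0.5, -0.7, -1.7]
grip_width: 0.0597
grip_force: 19.9
```

Run:
```python
from h import *
np.set_printoptions(precision=4,suppress=True)
o=ctrl.get_obs();p=o['ee_pos'];print(p,o['eef_rot'],o['grip_width'],o['grip_force']);print(seg((p[0],p[1],o['eef_rot'][2]),slot(.001)))
```

```text
[0.4297 0.3152 0.1582] [-3.1416 -0.      1.2331] 0.05971741857042615 19.885904788970947
turn z -0.0007  shift x 0.0003 y -0.0016
```

Call:
servo_tool(plan=[[0,0,-0.0016,0.02,0,0,0],[0,0,0,0.035,0,0,0],[0,0,0,0.035,0,0,0],[0,0,0,0.02,0,0,0],[0,0,0,0.01,0,0,0],[0,0,0,0.008,0,0,0],[0,0,0,0.007,0,0,0],[0,0,0,0,0,0,0]])

```text
time_s: 54.85
ee_pos: [0.4282, 0.3157, 0.0231]
eef_rot: [-3.141, 0.0, 1.233]
force: [1.0, -0.2, -0.4]
grip_width: 0.0598
grip_force: 19.9
```

Call:
servo_tool(plan=[[80,0,0,0,0,0,0],[80,0,0,0,0,0,0],[80,0,0,0,0,0,0],[80,0,0,-0.015,0,0,0],[80,0,0,-0.03,0,0,0],[80,0,0,-0.04,0,0,0],[80,0,0,-0.04,0,0,0],[80,0,0,-0.025,0,0,0]])

```text
time_s: 55.85
ee_pos: [0.4285, 0.3159, 0.1765]
eef_rot: [3.14, -0.002, 1.233]
force: [0.7, -0.0, -1.5]
grip_width: 0.0748
grip_force: 0.0
```

Run:
```python
from h import *
np.set_printoptions(precision=4,suppress=True)
o=ctrl.get_obs();p=o['ee_pos'];print(o['time_s'],p,o['eef_rot'])
inrack(shot('wrist','w9'))
c=shot('top')
for t in [t[1:] for t in tins(c) if 45<t[4]]: print(t)
print(seg((p[0],p[1],o['eef_rot'][2]),(.437,-.1345,np.pi/2-.1)))
```

```text
55.85 [0.4285 0.3159 0.1765] [ 3.1397 -0.0025  1.2331]
rack frame x 0.0007 y 0.0004 top 0.041 (119, 61) 89.1
(0.456, -0.2051, np.float64(0.0416), 61, 37, -12.8)
(0.4288, 0.3097, np.float64(0.0562), 112, 61, 69.7)
(0.4389, -0.136, np.float64(0.0419), 60, 36, -5.5)
(0.3868, -0.5947, np.float64(0.0481), 109, 25, -83.8)
(0.2818, -0.5204, np.float64(0.0394), 155, 91, 23.3)
(0.2913, -0.6743, np.float64(0.0478), 56, 22, 14.1)
turn z -0.2377  shift x -0.4473 y 0.0534
```

The bottom row is complete (119 × 61 mm, centred, tops level). Fourth tin: (377,292).

Call:
servo_tool(plan=[[88,0,0,0,0,0,-0.12],[88,0,0,0,0,0,-0.118],[88,-0.03,0.0034,0,0,0,0],[88,-0.055,0.0066,0,0,0,0],[88,-0.055,0.0066,0,0,0,0],[88,-0.055,0.0066,0,0,0,0],[88,-0.055,0.0066,0,0,0,0],[88,-0.055,0.0066,0,0,0,0]])

```text
time_s: 56.95
ee_pos: [0.4334, 0.0069, 0.1728]
eef_rot: [-3.141, 0.0, 1.471]
force: [1.2, 0.0, 0.2]
grip_width: 0.0829
grip_force: 0.0
```

Call:
servo_tool(plan=[[88,-0.055,0.0066,0,0,0,0],[88,-0.05,0.006,0,0,0,0],[88,-0.03,0.003,0,0,0,0],[88,-0.007,0.001,0,0,0,0],[88,0,0,0.02,0,0,0],[88,0,0,0.03,0,0,0],[88,0,0,0.03,0,0,0],[88,0,0,0.03,0,0,0]])

```text
time_s: 57.95
ee_pos: [0.4362, -0.1333, 0.0621]
eef_rot: [-3.141, -0.0, 1.472]
force: [0.7, -0.0, -0.1]
grip_width: 0.0828
grip_force: 0.0
```

Run:
```python
from h import *
np.set_printoptions(precision=4,suppress=True)
o=ctrl.get_obs();p=o['ee_pos'];print(o['time_s'],p,o['eef_rot'])
print(seg((p[0],p[1],o['eef_rot'][2]),(.437,-.1345,np.pi/2-.1)))
```

```text
57.95 [ 0.4362 -0.1333  0.0621] [-3.1413 -0.0002  1.4719]
turn z 0.0011  shift x -0.0011 y 0.0009
```

Call:
servo_tool(plan=[[88,-0.001,0.001,0.025,0,0,0],[88,0,0,0.02,0,0,0],[88,0,0,0.007,0,0,0],[88,0,0,0,0,0,0],[0,0,0,0,0,0,0],[0,0,0,0,0,0,0],[0,0,0,0,0,0,0],[0,0,0,0,0,0,0]])

```text
time_s: 58.95
ee_pos: [0.4375, -0.1356, 0.0116]
eef_rot: [3.141, 0.0, 1.471]
force: [-1.6, 1.6, 6.3]
grip_width: 0.06
grip_force: 20.0
```

Call:
servo_tool(plan=[[0,0,0,-0.01,0,0,0],[0,0,0,-0.03,0,0,0],[0,0,0,-0.04,0,0,0],[0,0,0,-0.04,0,0,0],[0,0,0,-0.04,0,0,0],[0,0,0,-0.02,0,0,0.12],[0,0,0,0,0,0,0.118],[0,0,0,0,0,0,0]])

```text
time_s: 59.95
ee_pos: [0.4372, -0.1354, 0.1917]
eef_rot: [3.141, 0.0, 1.234]
force: [0.0, -0.4, -0.3]
grip_width: 0.0595
grip_force: 20.0
```

Call:
servo_tool(plan=[[0,0.02,-0.008,0,0,0,0],[0,0.04,-0.016,0,0,0,0],[0,0.05,-0.02,0,0,0,0],[0,0.055,-0.0215,0,0,0,0],[0,0.055,-0.0215,0,0,0,0],[0,0.055,-0.0215,0,0,0,0],[0,0.055,-0.0215,0,0,0,0],[0,0.04,-0.016,0,0,0,0]])

```text
time_s: 60.95
ee_pos: [0.4215, 0.2642, 0.1911]
eef_rot: [-3.141, 0.0, 1.238]
force: [0.4, -0.6, 0.6]
grip_width: 0.0602
grip_force: 20.0
```

Call:
servo_tool(plan=[[0,0.025,-0.009,0,0,0,0],[0,0.006,-0.002,0,0,0,0],[0,0,0,0,0,0,0],[0,0,0,0,0,0,0],[0,0,0,0,0,0,0],[0,0,0,0,0,0,0],[0,0,0,0,0,0,0],[0,0,0,0,0,0,0]])

```text
time_s: 61.95
ee_pos: [0.4221, 0.2948, 0.1912]
eef_rot: [-3.142, -0.0, 1.233]
force: [0.8, 0.1, -0.2]
grip_width: 0.0601
grip_force: 20.0
```

Run:
```python
from h import *
np.set_printoptions(precision=4,suppress=True)
o=ctrl.get_obs();p=o['ee_pos'];print(p,o['eef_rot'],o['grip_width'],o['grip_force']);print(seg((p[0],p[1],o['eef_rot'][2]),slot(-.0203)))
```

```text
[0.4221 0.2948 0.1912] [-3.1416 -0.      1.2329] 0.060093694315979794 19.997718036174774
turn z -0.0008  shift x 0.0007 y -0.0011
```

Call:
servo_tool(plan=[[0,0.0007,-0.001,0.02,0,0,0],[0,0,0,0.035,0,0,0],[0,0,0,0.035,0,0,0],[0,0,0,0.02,0,0,0],[0,0,0,0.01,0,0,0],[0,0,0,0.006,0,0,0],[0,0,0,0.004,0,0,0],[0,0,0,0,0,0,0]])

```text
time_s: 62.95
ee_pos: [0.4215, 0.296, 0.0615]
eef_rot: [3.141, -0.0, 1.233]
force: [0.6, 0.1, -0.8]
grip_width: 0.06
grip_force: 20.0
```

Call:
servo_tool(plan=[[80,0,0,0,0,0,0],[80,0,0,0,0,0,0],[80,0,0,0,0,0,0],[80,0,0,-0.01,0,0,0],[80,0,0,-0.03,0,0,0],[80,0,0,-0.04,0,0,0],[80,0,0,-0.04,0,0,0],[80,0,0,-0.01,0,0,0]])

```text
time_s: 63.95
ee_pos: [0.4221, 0.2963, 0.1942]
eef_rot: [3.139, -0.003, 1.233]
force: [-0.5, 0.3, -1.2]
grip_width: 0.0753
grip_force: 0.0
```

Run:
```python
from h import *
np.set_printoptions(precision=4,suppress=True)
o=ctrl.get_obs();p=o['ee_pos'];print(o['time_s'],p,o['eef_rot'])
inrack(shot('wrist','w10'))
c=shot('top')
for t in [t[1:] for t in tins(c) if 45<t[4]]: print(t)
print(seg((p[0],p[1],o['eef_rot'][2]),(.4535,-.2035,np.pi/2-.228)))
```

```text
63.95 [0.4221 0.2963 0.1942] [ 3.1388 -0.0034  1.233 ]
rack frame x 0.0010 y -0.0210 top 0.074 (60, 37) -0.7
(0.4561, -0.2044, np.float64(0.0422), 61, 37, -13.5)
(0.4234, 0.2932, np.float64(0.089), 60, 38, -19.0)
(0.3855, -0.5918, np.float64(0.0505), 100, 23, -83.5)
(0.2833, -0.5241, np.float64(0.0398), 152, 95, 20.8)
(0.2937, -0.6654, np.float64(0.0529), 58, 3, 4.2)
turn z -0.1098  shift x -0.4798 y 0.1436
```

View pics/w10.png

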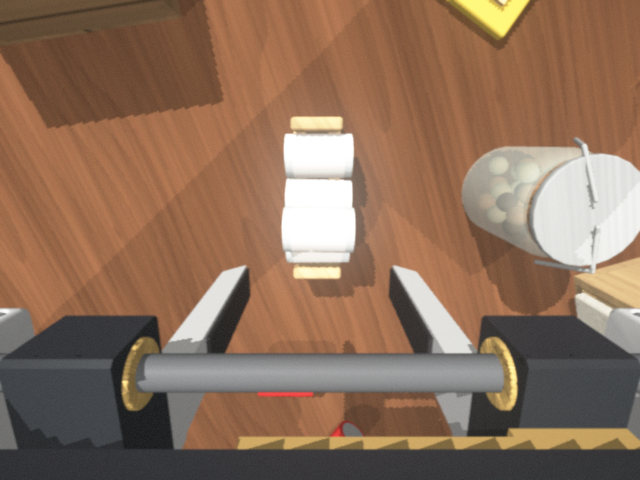

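The fourth tin is saddled at y -0.021, with its top 74 mm above the bars. Last tin: (408,284).

Call:
servo_tool(plan=[[88,0,0,0,0,0,-0.11],[88,-0.02,0.006,0,0,0,0],[88,-0.045,0.0135,0,0,0,0],[88,-0.05,0.015,0,0,0,0],[88,-0.055,0.0165,0,0,0,0],[88,-0.055,0.0165,0,0,0,0],[88,-0.055,0.0165,0,0,0,0],[88,-0.055,0.0165,0,0,0,0]])

```text
time_s: 65.05
ee_pos: [0.4425, -0.0558, 0.1905]
eef_rot: [-3.141, 0.0, 1.34]
force: [1.0, 0.5, -0.1]
grip_width: 0.0827
grip_force: 0.0
```

Call:
servo_tool(plan=[[88,-0.055,0.0165,0,0,0,0],[88,-0.05,0.015,0,0,0,0],[88,-0.03,0.009,0,0,0,0],[88,-0.01,0.003,0.02,0,0,0],[88,0,0,0.03,0,0,0],[88,0,0,0.03,0,0,0],[88,0,0,0.03,0,0,0],[88,0,0,0.02,0,0,0]])

```text
time_s: 66.05
ee_pos: [0.4515, -0.2044, 0.0591]
eef_rot: [-3.139, -0.001, 1.34]
force: [-0.6, -0.5, 0.4]
grip_width: 0.0826
grip_force: 0.0
```

Run:
```python
from h import *
np.set_printoptions(precision=4,suppress=True)
o=ctrl.get_obs();p=o['ee_pos'];print(o['time_s'],p,o['eef_rot'])
print(seg((p[0],p[1],o['eef_rot'][2]),(.4535,-.2035,np.pi/2-.228)),seg((.4535,-.2035,np.pi/2-.228),slot(.0205)))
```

```text
66.05 [ 0.4515 -0.2044  0.0591] [-3.1389 -0.0006  1.3399]
turn z -0.0028  shift x 0.0014 y 0.0018 turn z 0.1090  shift x 0.5014 y -0.1955
```

Call:
servo_tool(plan=[[88,0.001,0.002,0.025,0,0,0],[88,0,0,0.02,0,0,0],[88,0,0,0.004,0,0,0],[88,0,0,0,0,0,0],[0,0,0,0,0,0,0],[0,0,0,0,0,0,0],[0,0,0,0,0,0,0],[0,0,0,0,0,0,0]])

```text
time_s: 67.05
ee_pos: [0.4556, -0.2038, 0.0126]
eef_rot: [3.141, 0.0, 1.343]
force: [-1.7, 0.4, 6.3]
grip_width: 0.06
grip_force: 20.0
```

Call:
servo_tool(plan=[[0,0,0,-0.01,0,0,0],[0,0,0,-0.03,0,0,0],[0,0,0,-0.04,0,0,0],[0,0,0,-0.04,0,0,0],[0,0,0,-0.04,0,0,0],[0,0,0,-0.02,0,0,0],[0,0,0,0,0,0,0.109],[0,0,0,0,0,0,0]])

```text
time_s: 68.05
ee_pos: [0.4553, -0.2036, 0.1926]
eef_rot: [3.141, 0.0, 1.235]
force: [-0.2, -0.8, -0.3]
grip_width: 0.0595
grip_force: 20.0
```

Call:
servo_tool(plan=[[0,0.02,-0.008,0,0,0,0],[0,0.04,-0.0155,0,0,0,0],[0,0.05,-0.0195,0,0,0,0],[0,0.055,-0.0215,0,0,0,0],[0,0.055,-0.0215,0,0,0,0],[0,0.055,-0.0215,0,0,0,0],[0,0.055,-0.0215,0,0,0,0],[0,0.055,-0.0215,0,0,0,0]])

```text
time_s: 69.05
ee_pos: [0.44, 0.2113, 0.1923]
eef_rot: [-3.142, 0.0, 1.237]
force: [1.2, -0.7, -0.9]
grip_width: 0.0599
grip_force: 20.0
```

Call:
servo_tool(plan=[[0,0.05,-0.0195,0,0,0,0],[0,0.04,-0.0155,0,0,0,0],[0,0.02,-0.008,0,0,0,0],[0,0.006,-0.002,0,0,0,0],[0,0,0,0,0,0,0],[0,0,0,0,0,0,0],[0,0,0,0,0,0,0],[0,0,0,0,0,0,0]])

```text
time_s: 70.05
ee_pos: [0.4366, 0.3334, 0.1924]
eef_rot: [3.141, -0.0, 1.233]
force: [-0.8, 0.1, -0.7]
grip_width: 0.0598
grip_force: 20.0
```

Run:
```python
from h import *
np.set_printoptions(precision=4,suppress=True)
o=ctrl.get_obs();p=o['ee_pos'];print(p,o['eef_rot'],o['grip_width'],o['grip_force']);print(seg((p[0],p[1],o['eef_rot'][2]),slot(.0208)))
```

```text
[0.4366 0.3334 0.1924] [ 3.1414 -0.0001  1.2335] 0.05983490099178621 19.991963803768158
turn z -0.0003  shift x 0.0006 y -0.0021
```

Call:
servo_tool(plan=[[0,0.0006,-0.002,0.02,0,0,0],[0,0,0,0.035,0,0,0],[0,0,0,0.035,0,0,0],[0,0,0,0.02,0,0,0],[0,0,0,0.01,0,0,0],[0,0,0,0.006,0,0,0],[0,0,0,0.004,0,0,0],[0,0,0,0,0,0,0]])

```text
time_s: 71.05
ee_pos: [0.4349, 0.335, 0.0625]
eef_rot: [3.141, -0.0, 1.234]
force: [0.2, 0.3, -0.6]
grip_width: 0.0599
grip_force: 20.0
```

Call:
servo_tool(plan=[[80,0,0,0,0,0,0],[80,0,0,0,0,0,0],[80,0,0,0,0,0,0],[80,0,0,-0.01,0,0,0],[80,0,0,-0.03,0,0,0],[80,0,0,-0.04,0,0,0],[80,0,0,-0.04,0,0,0],[80,0,0,-0.02,0,0,0]])

```text
time_s: 72.05
ee_pos: [0.4352, 0.3353, 0.2054]
eef_rot: [3.14, -0.003, 1.234]
force: [-0.6, 0.5, -0.0]
grip_width: 0.075
grip_force: 0.0
```

Run:
```python
from h import *
np.set_printoptions(precision=4,suppress=True)
o=ctrl.get_obs();print(o['time_s'],o['ee_pos'])
inrack(shot('wrist','w11'))
c=shot('top','t11');P=cloud(c).reshape(-1,3)
for t in tins(c): print(t)
q=P[(P[:,2]>.168)&(P[:,2]<.185)&(P[:,0]>.57)&(P[:,0]<.612)&(abs(P[:,1]-.012)<.04)];print('handle',len(q),q.mean(0),q.max(0))
q=P[(P[:,2]>.09)&(P[:,2]<.125)&(abs(P[:,0]-.443)<.06)&(abs(P[:,1]+.38)<.08)];print('trug bar',len(q),q.mean(0),np.percentile(q[:,2],95))
s=shot('side','s11')
cv2.imwrite('pics/f11.png',np.hstack([cv2.resize(s['pixels'][80:480,160:560],(400,400)),cv2.resize(c['pixels'][80:400,100:500],(400,320),).__class__(shape=(400,400,3),dtype=np.uint8) if 0 else cv2.resize(c['pixels'][80:400,130:450],(400,400))])[:,:,::-1])
```

```text
72.05 [0.4352 0.3353 0.2054]
rack frame x 0.0013 y -0.0004 top 0.074 (79, 61) 89.7
(array([173., 297.]), 0.4308, 0.3139, np.float64(0.0891), 79, 61, 70.1)
(array([596., 316.]), 0.3848, -0.594, np.float64(0.0498), 105, 22, -83.2)
(array([547., 369.]), 0.283, -0.523, np.float64(0.0397), 152, 92, 20.4)
(array([633., 363.]), 0.2941, -0.6716, np.float64(0.052), 58, 13, 6.3)
handle 237 [0.5992 0.0119 0.1754] [0.6052 0.0515 0.1809]
trug bar 376 [ 0.4449 -0.3812  0.1055] 0.1100002757784001
```

View pics/f11.png

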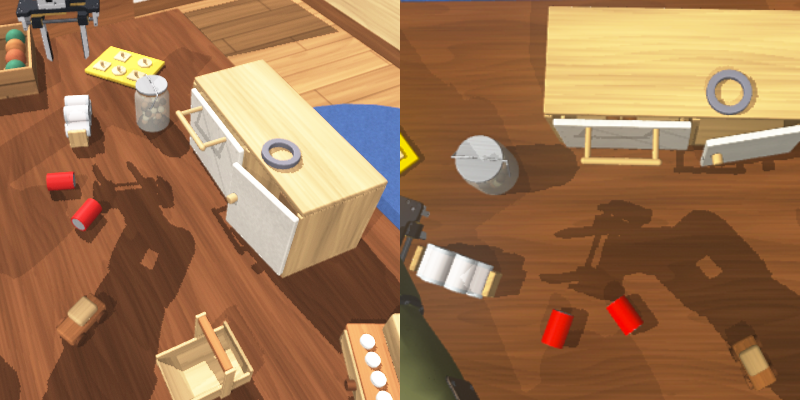

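The final views show five tins as a 3 + 2 pyramid in the rack. The bin is shut, the empty trug stands upright, and the jar, ring and red look-alikes are untouched. No other white tin shows anywhere.

```bash
python3 -c "
from station import ctrl
print(ctrl.hand_in())"
```

```text
the job is handed in; nothing more can be done
None
```

I handed the job in at about 72 s of the 210 s allowed; no verdict came back. My last camera checks show the plums poured and the bin shut, the empty trug upright on the shelf, and all five tins stacked 3 + 2 and centred in the rack, with the jar and ring where they were.

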